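Load the swivel bit rack from its open end, park it and turn the sign

TASK

Swing the bit rack by its red-topped post from its parked position a quarter turn out to its loading stop, then slide every bit carrier lying on the bench into the track through its open end, right up to the closed end, one close behind another with no gaps. With all of them in, swing the rack fully back to its parked stop so the yellow keeper closes off the track, and only then spin the two-sided sign half a turn to its stop so its green face shows to the aisle (the bench side opposite the robot). Leave the bit case, hex keys, mallet and jar as they stand.

Things in the scene. Friction and masses are not known exactly. Their poses are not given: they have to be found in the camera images.
- rack (a joint): Angle (rad) of the black turntable rack (disc 230 mm dia, top 30 above the bench). 0 = parked stop, track's open end at the yellow keeper; grows CLOCKWISE seen from above; 1.571 = loading stop, a quarter turn away. Friction about 0.35 N m holds it where it is left; starts 0-0.3. Pivot axis: at x=+105 mm, y=0 of track_home.
- track_home (a point): Centre of the track floor (30 mm above the bench) at the closed end's inner face. Turns with the rack; x runs along the track to its open end, z up. Straight channel 215 long: inner width 48 (outer 60), height under the lips 11; lips 5 thick (to 16 above the floor) leave a slot 26 wide. Carriers packed home have their centres at x = 24, 72, 120, 168 mm and floor level.
- track_mouth (a point): Centre of the track floor at the open end, 215 mm along +x from track_home, same axes. It is 5 mm inside the edge of the disc (open air beyond); the channel flares to 53 wide in its last 12 mm. The only way in for carriers, when not facing the keeper.
- rack_handle (a point): Centre of the red ball (18 mm dia) on top of the upright round post (18 dia, 30 to 88 mm above the bench; this point 88) fixed on the disc, 85 mm from the pivot axis, on the track's -y side. Pinch it from above, finger tips 45 mm or more above the bench, and carry it round the pivot, or push it: 4 to 5 N. Axes as track_home.
- rack_base: Fixed dark base, 190 mm dia. Origin: on the bench under the pivot axis; x points to the yellow keeper, an upright plate at x 122-134, 50 wide, 60 high, that blocks the track's mouth while parked. Parked: mouth at +x, post at -y. Loading stop: mouth at -y, post at -x.
- carrier_red: red carrier, loose; may be absent. Along x: black foot 48 long, 44 wide (y), z 0-8, last 6 mm of each end 38 wide; neck 20 wide, z 8-20; red grip block 46 long, 28 wide, z 20-56; 3 drill bits on it to z 70. Same after a half turn. 105-205 g. Origin: centre of underside; x: the way it slides in the track. Grip the block across y, finger tips at z 22 or higher to clear the track lips.
- carrier_yellow: yellow carrier, loose; may be absent. Along x: black foot 48 long, 44 wide (y), z 0-8, last 6 mm of each end 38 wide; neck 20 wide, z 8-20; yellow grip block 46 long, 28 wide, z 20-56; 3 drill bits on it to z 70. Same after a half turn. 105-205 g. Origin: centre of underside; x: the way it slides in the track. Grip the block across y, finger tips at z 22 or higher to clear the track lips.
- carrier_green: green carrier, loose; may be absent. Along x: black foot 48 long, 44 wide (y), z 0-8, last 6 mm of each end 38 wide; neck 20 wide, z 8-20; green grip block 46 long, 28 wide, z 20-56; 3 drill bits on it to z 70. Same after a half turn. 105-205 g. Origin: centre of underside; x: the way it slides in the track. Grip the block across y, finger tips at z 22 or higher to clear the track lips.
- carrier_white: white carrier, loose; may be absent. Along x: black foot 48 long, 44 wide (y), z 0-8, last 6 mm of each end 38 wide; neck 20 wide, z 8-20; white grip block 46 long, 28 wide, z 20-56; 3 drill bits on it to z 70. Same after a half turn. 105-205 g. Origin: centre of underside; x: the way it slides in the track. Grip the block across y, finger tips at z 22 or higher to clear the track lips.
- sign (a joint): Angle (rad) of the sign on its upright spindle, 0 to 3.1416 with a stop at each end; grows COUNTER-CLOCKWISE seen from above. At 0 the red face (white bar) looks to the aisle (+x of sign_base), the green face (white disc) to the robot; at 3.1416 green looks to the aisle. Friction 0.04 N m holds it anywhere; starts 0-0.25.
- sign_top (a point): Middle of the sign's top edge, on the spindle axis, 130 mm above the bench. The sign is an upright plate 10 thick (own x) x 120 wide (own y) x 80 high (z 50-130 above the bench). Frame turns with the sign: its own +x looks out of the red face. Can be pinched across x from above at the middle and twisted.
- sign_base: Fixed round foot (90 dia, 12 high) of the sign with a 16 dia spindle up to the plate. Origin: centre of underside on the spindle axis; x points roughly away from the robot, to the aisle.
- bit_case: Bystander: white plastic bit case 90 x 170 x 46 high. Origin: centre of underside.
- hex_keys: Bystander: chrome hex keys standing in a black holder, 30 x 120, about 120 high, short arms toward -x up to 35 mm. Origin: centre of underside.
- mallet: Bystander: blue-headed mallet lying along its own x; head 56 dia x 100 at x +50 mm, handle 26 dia from there to x -120 mm. Origin: on the bench under the handle, 50 mm from the head's axis.
- rivet_jar: Bystander: glass jam jar of rivets, 74 dia x 109 high, red lid. Origin: centre of underside.
Mind the look-alikes: they are no part of the job. Leave any blue look-alike of the carrier_yellow alone.

How it is judged:
By the outcome, as a careful person would: the job done as asked, in the order asked, and still so for the second after the job is handed in, with the robot touching nothing.
Of carrier_red, carrier_yellow, carrier_green, carrier_white only 2 to 4 are there at a start; the rules pass over those that are not, and their reading is None.
At some moment in a run one of carrier_red, carrier_yellow, carrier_green, carrier_white may be knocked a few centimetres aside while the robot is not near it.
It also fails if it takes over 210 s, if anything falls off the work surface, if the arm or the gripper's body presses on something with over 40 N, if the wrist force passes 120 N, or if a joint passes its speed limit or range.

ROBOT

A 6-joint arm with a two-finger parallel gripper is mounted at the origin on the work surface. World frame = base frame: x ahead of the robot, y to its left, z up, the work surface at z = 0. Lengths are in mm, angles in rad, forces in N, time in s.
With the tool pointing down it reaches from about 300 to 775 mm from the base axis. Payload 14.6 kg.
Tool frame: the origin (TCP) lies at the very end of the fingers, on their centre line; the grasp point (between the pads) lies 19 mm behind it (bot.pinch_z is the distance from the TCP to the grasp point, in mm); y points along the fingers, x is the direction in which the jaws open and shut, and the axes are right-handed (so a half turn about y gives the same grasp; the last joint's range is limited). The gripper opens to 94 mm and grips with 3 to 60 N. Pads are 16 mm wide; open, the fingers measure 119 mm over their backs; the gripper's body (75 mm by 177 mm) begins 78 mm behind the grasp point.
Start: joints at [1.134, 0.3, 1.521, -0, 1.321, -0.067], TCP at [198.783, 512.811, 205.446] pointing down, gripper open.
Joint ranges: [-3.03, 3.03], [-0.79, 2.21], [0.23, 2.52], [-1.04, 4.18], [0, 3.07], [-2.55, 2.55]. Speed limits (rad/s): [2.22, 2.22, 2.57, 3.14, 3.14, 3.14].

INTERFACE

Orientations are given as a rotation vector (axis times angle).
In Python, from bench import bot gives the robot as it stands.
- The arm moves only by the shell command python3 -m crank 'ROWS' [FORCE]. ROWS is JSON, a list that holds one entry, the list of rows, each a list of 7 numbers: the closure, from 0 (fully open) to 1 (shut), then the shift along the tool's x, y, z in m, then the turn, a rotation vector about the tool's x, y, z in degrees. In form: [[[claw, tx, ty, tz, wx, wy, wz], ...]]. A call has 1 to 12 rows; each row shifts and turns the commanded pose from where the row before left it, along the tool's axes as they then stand; what a row does not reach is not made up. A row lasts 1/8 s, in which the tool goes at most 62.5 mm and 10.7 degrees, less where a joint would pass 70% of its speed; a pose out of reach is approached as far as the arm can. A call is refused whole if a number of a shift passes 0.0625 or a number of a turn 10.7, either way. A call with a gripper value outside its range is refused whole. The fingers move at their own pace and stop on an object; FORCE is the grip in N (left out, the last holds). Time passes only in rows, so rows that do not move let the fingers close. It gives the time, the measured TCP pose, the force and the opening at its end, in the units of the state.
- bot.read_state(): the state, without advancing time (a new reading comes with each control period).
- bot.capture(name): name is "side" or "top"; returns a dict with "pixels" (480x640x3 uint8, red, green, blue), "intrinsics" (3x3 intrinsics, pixels), "view" (4x4, takes a point from world to camera coordinates). Camera axes: x right, y up, looking along -z (the intrinsics and any distortion apply to the point x, -y, -z); pixel columns grow to the right and rows downward; lengths in mm; the calibration is good to about 2 mm. A picture is of the moment at which its call begins. There is no depth.
- bot.finish_job(): hands the job in, once; it reports no verdict.
The state is a dict: "t": time; "joint_positions": joint angles; "joint_vel": joint speeds; "tau": joint torques, N m; "eef_pos": TCP position; "orientation": TCP orientation; "wrist_force": force on the tool from outside, world axes, zero at the start; "wrist_torque": the same for the moment, N m; "gripper_width": finger opening in mm.
Only numpy, scipy, OpenCV 4.12 (cv2) and the standard library are available. Lean on these libraries where they do the work, as an engineer would, in place of code of your own. Each camera call takes 0.05 s, during which the arm holds its last target. There are 200 camera calls.

## Working session

There is one attempt and no reset: what is moved stays moved. The work goes in short steps, Python scripts to look and compute and a shell command to move; the robot and the scene stay as the last step left them, time stands still between calls to the robot, and variables do not carry over. Pictures are saved under pics/ and viewed, about 12 in all and at most 16, crops included, and the job is handed in when it is done.

```bash
mkdir -p pics; ls
cat > h.py <<'E'
import numpy as np, cv2
from bench import bot
def cap(n):
    c=bot.capture(n); return c['pixels'],np.array(c['intrinsics']),np.array(c['view']),c
def save(px,f,crop=None,s=1):
    if crop: px=px[crop[1]:crop[3],crop[0]:crop[2]]
    cv2.imwrite('pics/'+f,cv2.resize(px[:,:,::-1],None,fx=s,fy=s,interpolation=cv2.INTER_CUBIC))
def ray(K,V,u,v):
    d=np.linalg.inv(K)@[u,v,1]; d=np.array([d[0],-d[1],-d[2]])
    R=V[:3,:3]; return -R.T@V[:3,3], R.T@d
def onz(K,V,u,v,z):
    o,d=ray(K,V,u,v); return o+d*(z-o[2])/d[2]
def proj(K,V,p):
    q=V[:3,:3]@np.array(p)+V[:3,3]; w=K@[q[0],-q[1],-q[2]]; return w[:2]/w[2]
E
python3 - <<'E'
from h import *
for n in('top','side'):
    px,K,V,c=cap(n); save(px,n+'0.png'); print(n,[k for k in c],K.tolist(),ray(K,V,320,240))
    np.savez(n+'0.npz',px=px,K=K,V=V)
s=bot.read_state(); print(s)
E
```

```text
pics
top ['pixels', 'intrinsics', 'view'] [[518.8735953850579, 0.0, 324.77102657598755], [0.0, 518.8735953850579, 236.17829787305297], [0.0, 0.0, 1.0]] (array([ 435.52107136,  -33.61943843, 1229.2442908 ]), array([ 0.11846113,  0.02150122, -0.99279578]))
side ['pixels', 'intrinsics', 'view'] [[599.5514379724294, 0.0, 321.263407987612], [0.0, 599.5514379724294, 245.10485142292228], [0.0, 0.0, 1.0]] (array([ 218.93461547, -912.99808456, 1238.44068826]), array([ 0.2482471 ,  0.6027144 , -0.75840996]))
{'t': 0.1, 'joint_positions': array([ 1.13439674e+00,  3.00405494e-01,  1.52151541e+00, -6.49084780e-06,
        1.32069919e+00, -6.65666688e-02]), 'joint_vel': array([-0.00079607,  0.00119303, -0.00190604,  0.00098453,  0.00088494,
        0.00084708]), 'tau': array([ 2.36706310e-04, -5.32646835e+01, -3.53281116e+01,  7.08434964e-02,
        2.35828426e-02, -2.96168039e-06]), 'eef_pos': array([198.69075361, 512.60532282, 204.95009527]), 'orientation': array([-1.36230791, -0.93194439,  0.93339899]), 'wrist_force': array([-0.38072069,  0.06430816, -0.37274627]), 'wrist_torque': array([-0.0360354 ,  0.02077436, -0.02748893]), 'gripper_width': 93.76246354368631}
```

View pics/top0.png

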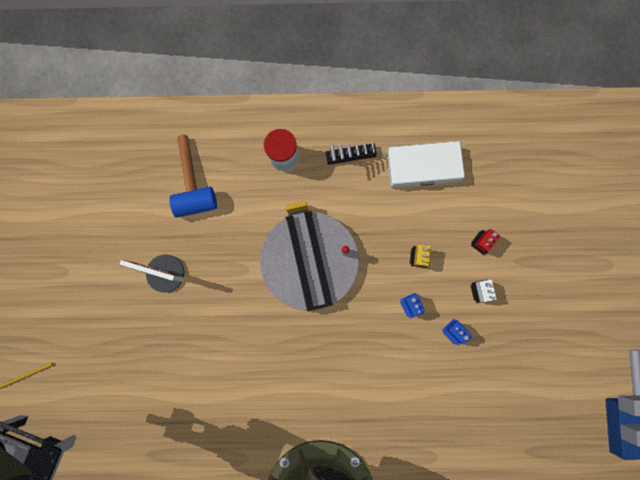

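View pics/side0.png

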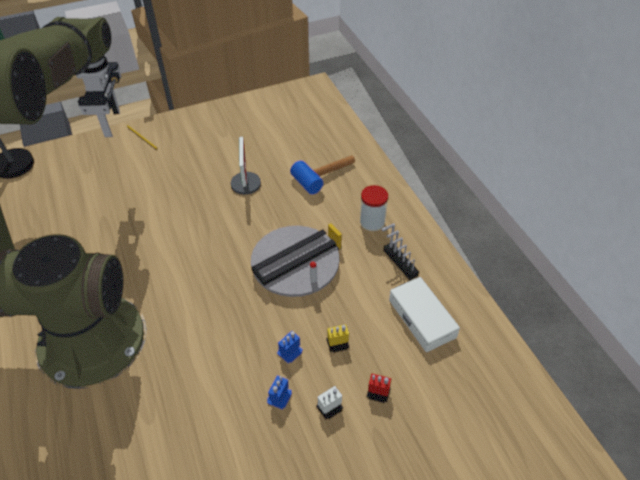

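Top: the rack disc is at (309,260), with the red ball at (346,250) and the keeper at (297,208). The sign is at (150,271). Candidate carriers are yellow (422,256), red (486,241) and white (484,291). The two blue ones at (412,305) and (457,332) are look-alikes, and there is no green. I'll measure these and confirm in one crop.

```bash
cat >> h.py <<'E'
def masks(px):
    h=cv2.cvtColor(px,cv2.COLOR_RGB2HSV).astype(int); H,S,V=h[...,0],h[...,1],h[...,2]
    return dict(red=((H<8)|(H>172))&(S>150)&(V>70), yellow=(H>22)&(H<35)&(S>180)&(V>110), green=(H>40)&(H<85)&(S>90)&(V>50), white=(S<40)&(V>150), blue=(H>105)&(H<130)&(S>150))
def blobs(m,mn=15):
    n,l,st,ce=cv2.connectedComponentsWithStats(m.astype(np.uint8)); return [(ce[i].round(1).tolist(),int(st[i,4]),(l==i)) for i in range(1,n) if st[i,4]>=mn]
E
python3 - <<'E'
from h import *
D={n:np.load(n+'0.npz') for n in('top','side')}
for n in D:
    px,K,V=(D[n][k] for k in('px','K','V'))
    for c,m in masks(px).items():
        print(n,c,[(b[0],b[1],onz(K,V,*b[0],45)[:2].round().tolist()) for b in blobs(m) if b[0][1]>100 and b[0][1]<400])
px,K,V=(D['top'][k] for k in('px','K','V'))
h=cv2.cvtColor(px,cv2.COLOR_RGB2HSV)
# disc: low saturation region around
m=(h[...,1]<60).astype(np.uint8); m[:200]=0;m[:, :240]=0;m[:,380:]=0;m[330:]=0
m=cv2.morphologyEx(m,cv2.MORPH_CLOSE,np.ones((15,15)))
cs,_=cv2.findContours(m,0,1); c=max(cs,key=cv2.contourArea)
w=np.array([onz(K,V,*p[0],30)[:2] for p in cv2.convexHull(c)],np.float32); print('disc',cv2.minEnclosingCircle(w))
a=cv2.resize(px[225:350,390:515,::-1],(400,400),interpolation=cv2.INTER_CUBIC)
b=cv2.resize(D['side']['px'][315:425,260:400,::-1],(400,400*110//140),interpolation=cv2.INTER_CUBIC)
b=cv2.copyMakeBorder(b,0,400-b.shape[0],0,0,0)
cv2.imwrite('pics/crop1.png',np.hstack([a,b]))
E
```

```text
top red [([279.7, 144.5], 815, [805.0, 84.0]), ([486.2, 240.6], 273, [570.0, -388.0]), ([345.1, 249.2], 40, [555.0, -65.0])]
top yellow [([421.2, 255.5], 212, [538.0, -239.0])]
top green []
top white [([424.9, 162.3], 2772, [756.0, -255.0]), ([332.2, 151.5], 32, [786.0, -39.0]), ([340.4, 150.6], 27, [788.0, -59.0]), ([348.6, 149.5], 22, [790.0, -78.0]), ([356.8, 149.4], 15, [790.0, -97.0]), ([146.3, 269.9], 285, [514.0, 391.0]), ([485.6, 290.3], 297, [457.0, -381.0]), ([636.2, 371.4], 194, [274.0, -703.0])]
top blue [([192.8, 201.6], 986, [671.0, 287.0]), ([411.6, 305.5], 317, [425.0, -213.0]), ([455.5, 332.1], 374, [364.0, -309.0])]
side red [([374.1, 195.4], 441, [813.0, 128.0]), ([312.4, 264.2], 23, [560.0, -32.0]), ([378.9, 386.0], 301, [565.0, -400.0])]
side yellow [([334.6, 233.9], 114, [653.0, 40.0]), ([337.6, 338.3], 162, [531.0, -256.0])]
side green []
side white [([503.7, 162.5], 19888, [1223.0, 100.0]), ([358.2, 114.5], 24, [927.0, 474.0]), ([240.6, 151.7], 123, [526.0, 452.0]), ([543.6, 151.3], 114, [1361.0, 95.0]), ([557.2, 156.1], 66, [1385.0, 61.0]), ([568.0, 157.9], 34, [1409.0, 42.0]), ([591.5, 159.0], 17, [1470.0, 11.0]), ([628.1, 169.5], 19, [1537.0, -68.0]), ([590.8, 178.3], 21, [1414.0, -55.0]), ([418.2, 183.1], 19, [950.0, 122.0]), ([591.4, 184.4], 16, [1399.0, -76.0]), ([424.5, 196.3], 16, [941.0, 69.0]), ([273.0, 242.2], 481, [494.0, 77.0]), ([253.4, 256.1], 18, [431.0, 52.0]), ([323.5, 276.2], 22, [571.0, -78.0]), ([424.4, 309.6], 2267, [754.0, -264.0]), ([276.8, 287.2], 21, [452.0, -64.0]), ([131.6, 350.5], 16, [87.0, -101.0]), ([329.0, 396.0], 254, [456.0, -380.0])]
side blue [([306.4, 176.9], 569, [667.0, 272.0]), ([289.6, 348.8], 386, [419.0, -238.0]), ([279.5, 395.1], 378, [359.0, -336.0])]
disc ((534.45654296875, 18.68619155883789), 116.98140716552734)
```

View pics/crop1.png

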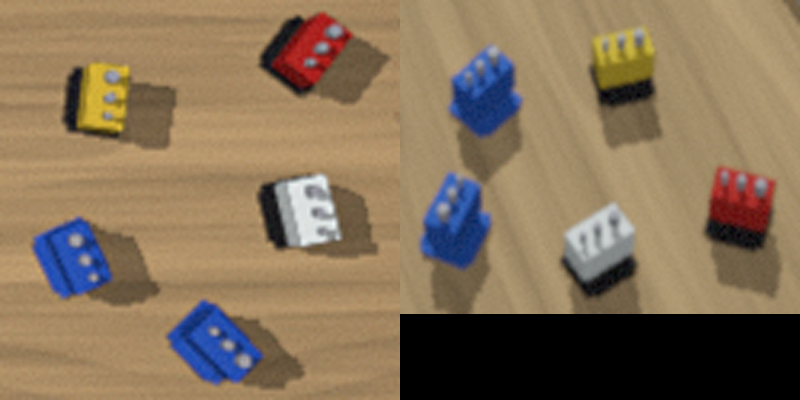

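The crop shows three genuine carriers with black feet: yellow, red and white. The two all-blue ones are look-alikes. Next I'll triangulate the bit tips for positions and axes, and the ball.

```bash
cat >> h.py <<'E'
def tri(r1,r2):
    (a,d),(b,e)=r1,r2; d=d/np.linalg.norm(d); e=e/np.linalg.norm(e)
    s=np.linalg.lstsq(np.c_[d,-e],b-a,rcond=None)[0]; p,q=a+s[0]*d,b+s[1]*e
    return ((p+q)/2).round(1),round(float(np.linalg.norm(p-q)),1)
E
python3 - <<'E'
from h import *
T,S=np.load('top0.npz'),np.load('side0.npz')
f=lambda D,u,v:ray(D['K'],D['V'],*( u,v))
for n,a,b in (('yel',(424.4,255.3),(338,329.7)),('red',(490.6,240),(379.7,378.7)),('wht',(489.4,291.3),(330,394.8)),('ball',(345.5,249.5),(312.5,264))):
    print(n,*tri(f(T,*a),f(S,*b)), 'z67', onz(T['K'],T['V'],*a,67 if n!='ball' else 90)[:2].round(1))
g=lambda u,v:onz(T['K'],T['V'],390+u/3.2,225+v/3.2,67)
for n,a,b in (('yel',(112,76),(110,117)),('red',(335,32),(310,63)),('wht',(313,190),(322,232))):
    d=g(*a)-g(*b); print(n,'axis deg',np.degrees(np.arctan2(d[1],d[0])).round(1))
m={c:masks(T['px'])[c] for c in('red','yellow','white')}
for c in m:
    for b in blobs(m[c],150):
        if b[0][0]>400 and b[0][1]>200:
            r=cv2.minAreaRect(np.argwhere(b[2])[:,::-1].astype(np.float32)); print(c,r)
h=cv2.cvtColor(T['px'],cv2.COLOR_RGB2HSV); print('keeper',h[204:212,288:306:3].tolist()[3])
E
```

```text
yel [ 536.9 -243.3   60.1] 0.5 z67 [ 536.1 -242. ]
red [ 569.  -393.1   62.4] 0.3 z67 [ 568.3 -391.6]
wht [ 454.8 -384.8   61.1] 1.8 z67 [ 453.8 -382.8]
ball [548.7 -64.7  90.3] 1.6 z67 [549.5 -64.9]
yel axis deg -4.9
red axis deg -40.8
wht axis deg 9.1
red ((487.02001953125, 240.13998413085938), (14.600001335144043, 23.000001907348633), 36.86989212036133)
yellow ((421.6683349609375, 254.8168487548828), (14.229032516479492, 20.000247955322266), 5.710593223571777)
white ((485.88238525390625, 290.5294189453125), (20.858062744140625, 16.00735092163086), 75.96376037597656)
white ((636.1117553710938, 372.45294189453125), (43.410221099853516, 5.06196928024292), 85.60128784179688)
keeper [[22, 200, 194], [22, 200, 194], [22, 190, 183], [22, 194, 147], [22, 200, 92], [21, 205, 91]]
```

```bash
cat >> h.py <<'E'
from scipy.spatial.transform import Rotation as R
def st():
    s=bot.read_state(); M=R.from_rotvec(s['orientation']).as_matrix()
    phi=np.degrees(np.arctan2(M[1,0],M[0,0])); return s,M,phi
def plan(x,y,z,phi=None):
    s,M,p=st(); dp=0 if phi is None else (p-phi+180)%360-180
    f=p-dp; d=np.array([x,y,z])-s['eef_pos']; w=complex(d[0],d[1])*np.exp(-1j*np.radians(f))
    print('t',round(s['t'],2),'pos',s['eef_pos'].round(1),'phi',p.round(1),'tilt',M[:,1].round(3),'j1,j6',s['joint_positions'][[0,5]].round(2),'w',round(s['gripper_width'],1),'F',s['wrist_force'].round(1),
     '\n -> wy',round(dp,1),'then tx',round(w.real,1),'ty',round(-d[2],1),'tz',round(w.imag,1))
E
python3 - <<'E'
from h import *
T=np.load('top0.npz');K,V=T['K'],T['V']
px=T['px'];h=cv2.cvtColor(px,cv2.COLOR_RGB2HSV)
m=(abs(h[...,0].astype(int)-22)<=4)&(h[...,1]>170)&(h[...,2]>130); m[:195]=0;m[220:]=0;m[:,280:]&=True;m[:,:280]=0;m[:,320:]=0
for b in blobs(m): print('keeper',b[:2],onz(K,V,*b[0],60).round(1))
plan(549,-65,130,10)
plan(549,-65,50,10)
E
```

```text
keeper ([295.9, 205.1], 96) [656.4  45.9  60. ]
t 0.1 pos [198.7 512.6 205. ] phi 68.8 tilt [-0.    -0.001 -1.   ] j1,j6 [ 1.13 -0.07] w 93.8 F [-0.4  0.1 -0.4] 
 -> wy 58.8 then tx 244.7 ty 75.0 tz -629.7
t 0.1 pos [198.7 512.6 205. ] phi 68.8 tilt [-0.    -0.001 -1.   ] j1,j6 [ 1.13 -0.07] w 93.8 F [-0.4  0.1 -0.4] 
 -> wy 58.8 then tx 244.7 ty 155.0 tz -629.7
```

```bash
python3 -m crank '[[[0,0,0,0,0,9.8,0],[0,0,0,0,0,9.8,0],[0,0,0,0,0,9.8,0],[0,0,0,0,0,9.8,0],[0,0,0,0,0,9.8,0],[0,0,0,0,0,9.8,0]]]' 10
python3 -m crank '[[[0,0.0204,0.005,-0.0525,0,0,0],[0,0.0204,0.005,-0.0525,0,0,0],[0,0.0204,0.005,-0.0525,0,0,0],[0,0.0204,0.005,-0.0525,0,0,0],[0,0.0204,0.005,-0.0525,0,0,0],[0,0.0204,0.005,-0.0525,0,0,0],[0,0.0204,0.005,-0.0525,0,0,0],[0,0.0204,0.005,-0.0525,0,0,0],[0,0.0204,0.005,-0.0525,0,0,0],[0,0.0204,0.005,-0.0525,0,0,0],[0,0.0204,0.005,-0.0525,0,0,0],[0,0.0204,0.005,-0.0525,0,0,0]]]'
python3 -c "from h import *; plan(549,-65,51,10)"
```

```text
t: 0.85
eef_pos: [198.7, 512.7, 205.1]
orientation: [-1.567, -0.132, 0.133]
wrist_force: [-0.9, -0.2, 0.2]
gripper_width: 94.0
t: 2.35
eef_pos: [550.0, -66.8, 145.1]
orientation: [-1.566, -0.137, 0.137]
wrist_force: [0.3, 1.2, 0.2]
gripper_width: 94.1
t 2.35 pos [550.  -66.8 145.1] phi 10.0 tilt [-0.  0. -1.] j1,j6 [-0.19 -0.36] w 94.1 F [0.3 1.2 0.2] 
 -> wy 0.0 then tx -0.7 ty 94.1 tz 2.0
```

```bash
python3 -m crank '[[[0,-0.0007,0.03,0.002,0,0,0],[0,0,0.03,0,0,0,0],[0,0,0.02,0,0,0,0],[0,0,0.014,0,0,0,0],[1,0,0,0,0,0,0],[1,0,0,0,0,0,0],[1,0,0,0,0,0,0],[1,0,0,0,0,0,0],[1,0,0,0,0,0,0],[1,0,0,0,0,0,0]]]' 12
python3 -c "from h import *; plan(549,-65,51,10)"
```

```text
t: 3.6
eef_pos: [548.4, -63.2, 51.5]
orientation: [-1.566, -0.137, 0.137]
wrist_force: [-0.2, 0.1, 0.1]
gripper_width: 37.7
t 3.6 pos [548.4 -63.2  51.5] phi 10.0 tilt [ 0.  0. -1.] j1,j6 [-0.18 -0.36] w 37.7 F [-0.2  0.1  0.1] 
 -> wy 0.0 then tx 0.3 ty 0.5 tz -1.9
```

```bash
python3 -m crank '[[[1,0,0,-0.0019,0,0,0],[1,0,0,0,0,0,0],[1,0,0,0,0,0,0],[1,0,0,0,0,0,0],[1,0,0,0,0,0,0]]]' 12
python3 -c "from h import *; plan(549,-65,51,10)
P=np.array([534.5,18.7]);e=st()[0]['eef_pos'][:2]-P;print(np.hypot(*e),np.degrees(np.arctan2(e[1],e[0])))"
```

```text
t: 4.22
eef_pos: [548.7, -65.2, 51.5]
orientation: [-1.567, -0.137, 0.137]
wrist_force: [1.9, -2.2, -2.0]
gripper_width: 17.7
t 4.22 pos [548.7 -65.2  51.5] phi 10.0 tilt [ 0. -0. -1.] j1,j6 [-0.18 -0.36] w 17.7 F [ 1.9 -2.2 -2. ] 
 -> wy 0.0 then tx 0.3 ty 0.5 tz 0.1
85.09374488053206 -80.3785658326311
```

```bash
python3 -m crank '[[[1,-0.01036,0,0.00063,0,7,0],[1,-0.01036,0,0.00063,0,7,0],[1,-0.01036,0,0.00063,0,7,0],[1,-0.01036,0,0.00063,0,7,0],[1,-0.01036,0,0.00063,0,7,0],[1,-0.01036,0,0.00063,0,7,0]]]' 15
python3 -m crank '[[[1,-0.01036,0,0.00063,0,7,0],[1,-0.01036,0,0.00063,0,7,0],[1,-0.01036,0,0.00063,0,7,0],[1,-0.01036,0,0.00063,0,7,0],[1,-0.01036,0,0.00063,0,7,0]]]'
python3 -c "from h import *; plan(549,-65,51,10)
P=np.array([534.5,18.7]);e=st()[0]['eef_pos'][:2]-P;print(np.hypot(*e),np.degrees(np.arctan2(e[1],e[0])))"
```

```text
t: 4.97
eef_pos: [488.2, -55.5, 51.5]
orientation: [-1.529, 0.441, -0.441]
wrist_force: [-3.1, -20.0, -0.2]
gripper_width: 18.0
t: 5.6
eef_pos: [454.0, -15.4, 51.3]
orientation: [-1.375, 0.914, -0.91]
wrist_force: [-9.2, -10.9, 5.7]
gripper_width: 18.0
t 5.6 pos [454.  -15.4  51.3] phi -67.2 tilt [-0.003 -0.002 -1.   ] j1,j6 [-0.11  1.06] w 18.0 F [ -9.2 -10.9   5.7] 
 -> wy -77.2 then tx 84.9 ty 0.3 tz -65.3
87.40045765318234 -157.0059877991943
```

```bash
python3 -m crank '[[[1,-0.006,0,-0.001,0,4,0],[1,-0.006,0,-0.001,0,4,0],[1,-0.0035,0,0,0,2.4,0],[1,0,0,0,0,0,0]]]'
python3 -c "from h import *; plan(549,-65,51,10)
P=np.array([532,17.7]);e=st()[0]['eef_pos'][:2]-P;print(np.hypot(*e),np.degrees(np.arctan2(e[1],e[0])))"
```

```text
t: 6.1
eef_pos: [448.9, -0.5, 51.4]
orientation: [-1.304, 1.045, -1.046]
wrist_force: [4.3, 0.4, -6.1]
gripper_width: 17.7
t 6.1 pos [448.9  -0.5  51.4] phi -77.4 tilt [ 0.001  0.    -1.   ] j1,j6 [-0.08  1.27] w 17.7 F [ 4.3  0.4 -6.1] 
 -> wy -87.4 then tx 87.4 ty 0.4 tz -80.9
85.07695535694913 -167.6634694733576
```

```bash
python3 -m crank '[[[1,-0.0015,0,0,0,0,0],[1,-0.0015,0,0,0,0,0],[1,0,0,0,0,0,0]]]'
python3 -c "from h import *; plan(549,-65,51,10)
P=np.array([532,17.7]);e=st()[0]['eef_pos'][:2]-P;print(np.hypot(*e),np.degrees(np.arctan2(e[1],e[0])))"
```

```text
t: 6.48
eef_pos: [448.5, 0.6, 51.3]
orientation: [-1.307, 1.043, -1.048]
wrist_force: [6.0, -19.1, -8.8]
gripper_width: 17.9
t 6.47 pos [448.5   0.6  51.3] phi -77.4 tilt [ 0.001 -0.003 -1.   ] j1,j6 [-0.08  1.27] w 17.9 F [  6.  -19.1  -8.8] 
 -> wy -87.4 then tx 87.6 ty 0.3 tz -82.0
85.27486070294916 -168.41101688490332
```

```bash
python3 -m crank '[[[0,0,0,0,0,0,0],[0,0,0,0,0,0,0],[0,0,0,0,0,0,0],[0,0,-0.03,0,0,0,0],[0,0,-0.04,0,0,0,0],[0,0,-0.04,0,0,0,0],[0,0,0,0,0,-10.2,0],[0,0,0,0,0,-10.2,0],[0,0,0,0,0,-10.2,0],[0,0,0,0,0,-10.2,0],[0,0,0,0,0,-10.2,0],[0,0,0,0,0,-10.2,0]]]'
python3 -m crank '[[[0,0,0,0,0,-10.2,0],[0,0,0,0,0,-10.2,0],[0,0,0,0,0,-10.2,0],[0,0,0,0,0,-10.2,0],[0,0,0,0,0,-10.2,0],[0,0,0,0,0,-10.2,0],[0,0,0,0,0,-10.2,0],[0,0,0,0,0,-10.2,0],[0,0,0,0,0,-10.2,0],[0,0,0,0,0,-10.1,0]]]'
python3 - <<'E'
from h import *
plan(537,-243,130,85.1)
for n in('top','side'):
    px,K,V,c=cap(n); np.savez(n+'1.npz',px=px,K=K,V=V)
    save(px,n+'1.png')
    for c,m in masks(px).items():
        if c in('red','yellow','white'): print(n,c,[(b[0],b[1]) for b in blobs(m,30) if b[0][1]>200 and b[0][1]<400 and 290<b[0][0]<540])
E
```

```text
t: 7.98
eef_pos: [447.8, 2.4, 161.5]
orientation: [-1.56, 0.217, -0.217]
wrist_force: [-0.8, 0.5, -0.2]
gripper_width: 94.0
t: 9.22
eef_pos: [447.8, 2.4, 161.5]
orientation: [-1.241, -1.158, 1.158]
wrist_force: [-0.5, 0.0, -0.4]
gripper_width: 94.3
t 9.22 pos [447.8   2.4 161.5] phi 86.1 tilt [-0.  0. -1.] j1,j6 [-0.08 -1.58] w 94.3 F [-0.5  0.  -0.4] 
 -> wy 1.0 then tx -236.8 ty 31.5 tz -109.8
top red [([486.1, 240.7], 274)]
top yellow [([421.2, 255.6], 210)]
top white [([311.0, 218.4], 63), ([295.3, 235.9], 412), ([316.3, 239.3], 30), ([352.5, 271.1], 40), ([485.8, 290.5], 327)]
side red [([378.9, 386.2], 296)]
side yellow [([334.6, 234.9], 145), ([337.9, 338.6], 162)]
side white [([450.7, 237.8], 101), ([316.3, 245.9], 1172), ([298.9, 262.8], 201), ([463.5, 257.1], 30), ([424.6, 310.0], 2329), ([329.2, 396.2], 277)]
```

View pics/top1.png

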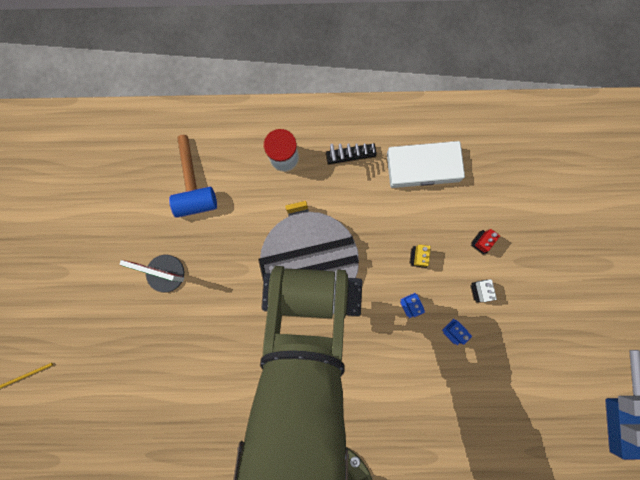

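The rack is at the loading stop, with the track mouth to the right near (357,243). The carriers have not moved. Going for yellow.

```bash
python3 -m crank '[[[0,-0.0474,0.008,-0.022,0,0.2,0],[0,-0.0474,0.008,-0.022,0,0.2,0],[0,-0.0474,0.008,-0.022,0,0.2,0],[0,-0.0474,0.008,-0.022,0,0.2,0],[0,-0.0474,0.008,-0.022,0,0.2,0],[0,0,0,0,0,0,0]]]'
python3 - <<'E'
from h import *
plan(537,-243,24,85.1)
px,K,V,c=cap('top'); np.savez('top2.npz',px=px,K=K,V=V)
save(px,'top2.png',(240,190,380,330),4)
E
```

```text
t: 10.07
eef_pos: [538.0, -245.4, 120.0]
orientation: [-1.253, -1.135, 1.136]
wrist_force: [-0.1, 0.5, 1.1]
gripper_width: 94.2
t 10.07 pos [ 538.  -245.4  120. ] phi 84.3 tilt [-0.001  0.001 -1.   ] j1,j6 [-0.49 -1.96] w 94.2 F [-0.1  0.5  1.1] 
 -> wy -0.8 then tx 2.3 ty 96.0 tz 1.2
```

View pics/top2.png

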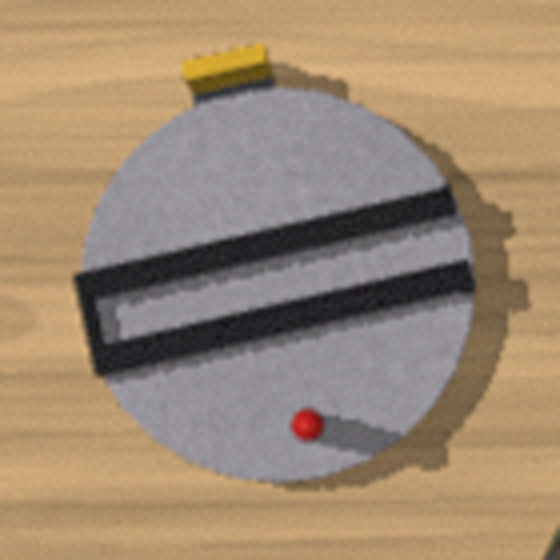

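The rack crop is clean: the channel runs from the closed end at crop (90,325) to the mouth at (465,238). I'll measure its centre line while descending on yellow.

```bash
python3 -m crank '[[[0,0.0023,0.03,0.0012,0,-0.8,0],[0,0,0.03,0,0,0,0],[0,0,0.025,0,0,0,0],[0,0,0.011,0,0,0,0],[1,0,0,0,0,0,0],[1,0,0,0,0,0,0],[1,0,0,0,0,0,0],[1,0,0,0,0,0,0],[1,0,0,0,0,0,0],[1,0,0,0,0,0,0],[1,0,0,0,0,0,0],[1,0,0,0,0,0,0]]]' 20
python3 - <<'E'
from h import *
plan(537,-243,24,85.1)
T=np.load('top2.npz');K,V,px=T['K'],T['V'],T['px']
h=cv2.cvtColor(px,cv2.COLOR_RGB2HSV)
m=(h[...,2]<65); m[:230]&=False; m[290:]=0; m[:,:255]=0; m[:,362:]=0
for b in blobs(m,200):
    w=np.array([onz(K,V,u,v,46)[:2] for v,u in np.argwhere(b[2])],np.float32)
    r=cv2.minAreaRect(w); print(b[:2],r); print(cv2.boxPoints(r).round(1).tolist())
b=[onz(K,V,240+u/4,190+v/4,z).round(1).tolist() for u,v,z in((77,274,46),(447,186,46),(98,375,46),(474,290,46),(307,425,90))]; print(b)
m=masks(px)['red'];m[:290]=0;m[:,:300]=0;m[:,330:]=0;print([ (x[:2],onz(K,V,*x[0],90).round(1)) for x in blobs(m)])
E
```

```text
t: 11.62
eef_pos: [537.2, -240.7, 25.5]
orientation: [-1.245, -1.151, 1.151]
wrist_force: [-0.8, 0.3, 0.0]
gripper_width: 28.5
t 11.62 pos [ 537.2 -240.7   25.5] phi 85.5 tilt [ 0. -0. -1.] j1,j6 [-0.48 -1.98] w 28.5 F [-0.8  0.3  0. ] 
 -> wy 0.4 then tx -2.3 ty 1.5 tz 0.0
([307.0, 260.5], 1382) ((530.9595336914062, 19.118072509765625), (59.576541900634766, 220.6680450439453), 12.395869255065918)
[[478.20001220703125, 120.5], [525.5999755859375, -95.0], [583.7000122070312, -82.19999694824219], [536.4000244140625, 133.3000030517578]]
[[536.2, 131.7, 46.0], [583.7, -81.0, 46.0], [478.4, 119.6, 46.0], [523.6, -95.2, 46.0], [448.0, -0.3, 90.0]]
[(([316.3, 295.9], 42), array([448.8,   0.7,  90. ]))]
```

```bash
python3 -m crank '[[[1,0,-0.02,0,0,0,0],[1,0,-0.03,0,0,0,0],[1,0,-0.02,0,0,0,0],[1,0,0,0,0,10.44,0],[1,0,0,0,0,10.44,0],[1,0,0,0,0,10.44,0],[1,0,0,0,0,10.44,0],[1,0,0,0,0,10.44,0],[1,0,0,0,0,10.44,0],[1,0,0,0,0,10.44,0],[1,0,0,0,0,0,0]]]'
python3 -c "from h import *; plan(563.5,-127.9,57,12.4)"
```

```text
t: 13.0
eef_pos: [537.0, -240.5, 95.2]
orientation: [-1.564, -0.171, 0.172]
wrist_force: [0.1, 0.2, -1.6]
gripper_width: 28.3
t 13.0 pos [ 537.  -240.5   95.2] phi 12.5 tilt [-0.001  0.    -1.   ] j1,j6 [-0.48 -0.7 ] w 28.3 F [ 0.1  0.2 -1.6] 
 -> wy 0.1 then tx 50.0 ty 38.2 tz 104.3
```

```bash
python3 -m crank '[[[1,0.025,0,0.035,0,0,0],[1,0.025,0,0.035,0,0,0],[1,0,0.018,0.0343,0,0,0],[1,0,0.02,0,0,0,0],[1,0,0,0,0,0,0],[1,0,0,0,0,0,0]]]'
python3 - <<'E'
from h import *
plan(563.5,-127.9,57,12.4)
out=[]
for n in('top','side'):
    px,K,V,c=cap(n); p=proj(K,V,[560,-115,40]).astype(int); out.append(cv2.resize(px[p[1]-50:p[1]+50,p[0]-50:p[0]+50],(400,400),interpolation=cv2.INTER_CUBIC))
save(np.hstack(out),'ins.png')
E
```

```text
t: 13.75
eef_pos: [563.9, -128.4, 58.2]
orientation: [-1.564, -0.172, 0.171]
wrist_force: [-0.2, -0.1, -2.8]
gripper_width: 28.4
t 13.75 pos [ 563.9 -128.4   58.2] phi 12.5 tilt [ 0.001 -0.    -1.   ] j1,j6 [-0.29 -0.51] w 28.4 F [-0.2 -0.1 -2.8] 
 -> wy 0.1 then tx -0.3 ty 1.2 tz 0.6
```

View pics/ins.png

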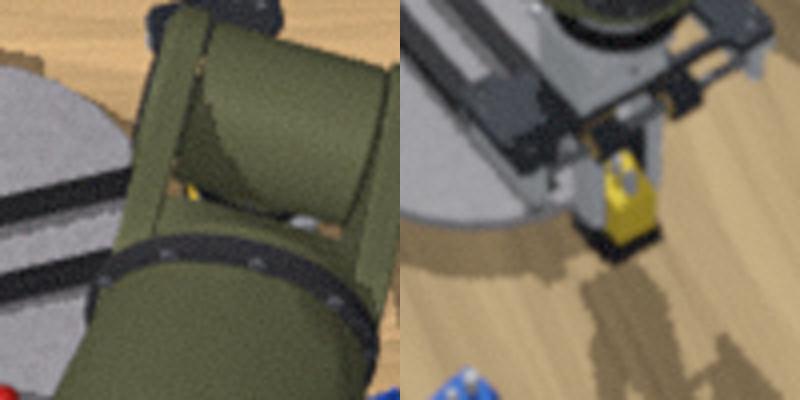

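The side crop shows yellow held level in front of the mouth. Inserting.

```bash
python3 -m crank '[[[1,-0.0003,0.0013,0.005,0,0,0],[1,0,0,0.01,0,0,0],[1,0,0,0.01,0,0,0],[1,0,0,0.01,0,0,0],[1,0,0,0.01,0,0,0],[1,0,0,0.01,0,0,0],[1,0,0,0,0,0,0]]]' 25
python3 -c "from h import *; plan(513.9,97.7,57,12.4)"
```

```text
t: 14.72
eef_pos: [551.3, -73.7, 56.2]
orientation: [-1.564, -0.171, 0.171]
wrist_force: [0.6, 0.3, -2.1]
gripper_width: 27.8
t 14.72 pos [551.3 -73.7  56.2] phi 12.5 tilt [-0.  0. -1.] j1,j6 [-0.2  -0.42] w 27.8 F [ 0.6  0.3 -2.1] 
 -> wy 0.1 then tx 0.2 ty -0.8 tz 175.4
```

```bash
python3 -m crank '[[[1,0,0,0.015,0,0,0],[1,0,0,0.015,0,0,0],[1,0,0,0.015,0,0,0],[1,0,0,0.015,0,0,0],[1,0,0,0.015,0,0,0],[1,0,0,0.015,0,0,0],[1,0,0,0.015,0,0,0],[1,0,0,0.015,0,0,0],[1,0,0,0.015,0,0,0],[1,0,0,0.015,0,0,0],[1,0,0,0.015,0,0,0]]]'
python3 -m crank '[[[1,0,0,0.003,0,0,0],[1,0,0,0.003,0,0,0],[1,0,0,0.002,0,0,0],[1,0,0,0.002,0,0,0],[1,0,0,0,0,0,0]]]'
python3 -c "from h import *; plan(513.9,97.7,57,12.4)"
```

```text
t: 16.1
eef_pos: [515.7, 87.8, 56.2]
orientation: [-1.564, -0.17, 0.17]
wrist_force: [-0.0, 0.1, -2.5]
gripper_width: 28.2
t: 16.73
eef_pos: [513.8, 96.5, 56.1]
orientation: [-1.564, -0.17, 0.17]
wrist_force: [-0.1, -0.7, -1.1]
gripper_width: 28.3
t 16.73 pos [513.8  96.5  56.1] phi 12.4 tilt [-0.  0. -1.] j1,j6 [ 0.12 -0.1 ] w 28.3 F [-0.1 -0.7 -1.1] 
 -> wy 0.0 then tx 0.4 ty -0.9 tz 1.1
```

```bash
python3 -m crank '[[[1,0,0,0.001,0,0,0],[1,0,0,0.001,0,0,0],[1,0,0,0.001,0,0,0],[1,0,0,0,0,0,0]]]'
python3 -m crank '[[[1,0,0,0.001,0,0,0],[1,0,0,0.001,0,0,0],[1,0,0,0,0,0,0]]]'
```

```text
t: 17.23
eef_pos: [514.1, 99.0, 56.6]
orientation: [-1.565, -0.172, 0.169]
wrist_force: [5.4, -5.3, -1.6]
gripper_width: 28.1
t: 17.6
eef_pos: [513.9, 100.3, 56.9]
orientation: [-1.566, -0.173, 0.168]
wrist_force: [5.6, -11.0, 2.2]
gripper_width: 27.4
```

```bash
python3 -m crank '[[[0,0,0,0,0,0,0],[0,0,0,0,0,0,0],[0,0,0,0,0,0,0],[0,0,-0.03,0,0,0,0],[0,0,-0.03,0,0,0,0],[0,0,-0.03,0,0,0,0],[0,0,0,0,0,-9.2,0],[0,0,0,0,0,-9.2,0],[0,0,0,0,0,-9.2,0],[0,0,0,0,0,-9.2,0],[0,0,0,0,0,0,0]]]'
python3 - <<'E'
from h import *
plan(569,-393,120,49.2)
for n in('top','side'):
    px,K,V,c=cap(n)
    for c,m in masks(px).items():
        if c in('red','yellow','white'): print(n,c,[(b[0],b[1]) for b in blobs(m,60) if b[0][1]>200 and b[0][1]<420 and 290<b[0][0]<540])
E
```

```text
t: 18.98
eef_pos: [512.6, 101.5, 146.1]
orientation: [-1.465, -0.67, 0.67]
wrist_force: [0.6, -0.2, -0.0]
gripper_width: 94.1
t 18.98 pos [512.6 101.5 146.1] phi 49.2 tilt [-0.  0. -1.] j1,j6 [ 0.13 -0.73] w 94.1 F [ 0.6 -0.2 -0. ] 
 -> wy -0.0 then tx -337.5 ty 26.1 tz -365.8
top red [([486.2, 240.6], 274)]
top yellow []
top white [([305.4, 230.4], 1292), ([347.8, 251.4], 94), ([317.4, 258.5], 69), ([469.2, 274.4], 314), ([345.3, 278.2], 87), ([308.6, 295.7], 575)]
side red [([378.8, 386.1], 297)]
side yellow [([334.4, 234.7], 135)]
side white [([451.4, 238.8], 181), ([316.6, 246.2], 1195), ([424.7, 310.3], 2352), ([290.4, 287.3], 69), ([337.6, 376.5], 266)]
```

White has been knocked: top pixel (486,290) → (469,274). I'll re-measure it later. Red has not moved, so I'll get it next.

```bash
python3 -m crank '[[[0,-0.03375,0.0026,-0.03658,0,0,0],[0,-0.03375,0.0026,-0.03658,0,0,0],[0,-0.03375,0.0026,-0.03658,0,0,0],[0,-0.03375,0.0026,-0.03658,0,0,0],[0,-0.03375,0.0026,-0.03658,0,0,0],[0,-0.03375,0.0026,-0.03658,0,0,0],[0,-0.03375,0.0026,-0.03658,0,0,0],[0,-0.03375,0.0026,-0.03658,0,0,0],[0,-0.03375,0.0026,-0.03658,0,0,0],[0,-0.03375,0.0026,-0.03658,0,0,0],[0,0,0,0,0,0,0]]]'
python3 - <<'E'
from h import *
plan(569,-393,25.5,49.2)
out=[]
for n in('top','side'):
    px,K,V,c=cap(n); np.savez(n+'3.npz',px=px,K=K,V=V)
    p=(450,265) if n=='top' else (332,372)
    print(n,p); out.append(cv2.resize(px[p[1]-40:p[1]+40,p[0]-40:p[0]+40],(400,400),interpolation=cv2.INTER_CUBIC))
save(np.hstack(out),'white.png')
E
```

```text
t: 20.45
eef_pos: [568.5, -395.8, 118.8]
orientation: [-1.465, -0.666, 0.667]
wrist_force: [0.5, 0.9, -0.8]
gripper_width: 93.9
t 20.45 pos [ 568.5 -395.8  118.8] phi 48.9 tilt [-0.001  0.    -1.   ] j1,j6 [-0.66 -1.51] w 93.9 F [ 0.5  0.9 -0.8] 
 -> wy -0.3 then tx 2.5 ty 93.3 tz 1.5
top (450, 265)
side (332, 372)
```

View pics/white.png

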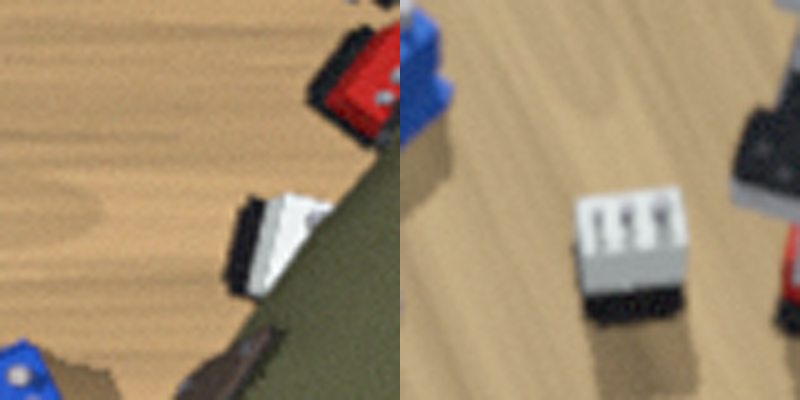

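White stands upright but is half hidden by the arm, so I'll measure it after red. Descending on red.

```bash
python3 -m crank '[[[0,0.0012,0.03,0.001,0,0,0],[0,0,0.03,0,0,0,0],[0,0,0.022,0,0,0,0],[0,0,0.0105,0,0,0,0],[1,0,0,0,0,0,0],[1,0,0,0,0,0,0],[1,0,0,0,0,0,0],[1,0,0,0,0,0,0],[1,0,0,0,0,0,0],[1,0,0,0,0,0,0],[1,0,0,0,0,0,0],[1,0,0,0,0,0,0]]]' 25
python3 -c "from h import *; plan(569,-393,25.5,49.2)"
```

```text
t: 22.05
eef_pos: [569.3, -391.6, 27.6]
orientation: [-1.465, -0.671, 0.671]
wrist_force: [0.3, -1.1, 0.9]
gripper_width: 28.1
t 22.05 pos [ 569.3 -391.6   27.6] phi 49.2 tilt [-0. -0. -1.] j1,j6 [-0.66 -1.51] w 28.1 F [ 0.3 -1.1  0.9] 
 -> wy 0.0 then tx -1.3 ty 2.1 tz -0.7
```

```bash
python3 -m crank '[[[1,0,-0.02,0,0,0,0],[1,0,-0.03,0,0,0,0],[1,0,-0.03,0,0,0,0],[1,0,0,0,0,9.2,0],[1,0,0,0,0,9.2,0],[1,0,0,0,0,9.2,0],[1,0,0,0,0,9.2,0],[1,0,0,0,0,0,0]]]'
python3 -c "from h import *; plan(563.5,-127.9,59,12.4)"
```

```text
t: 23.05
eef_pos: [569.5, -391.5, 108.8]
orientation: [-1.565, -0.172, 0.171]
wrist_force: [-0.4, 0.3, -1.7]
gripper_width: 27.9
t 23.05 pos [ 569.5 -391.5  108.8] phi 12.5 tilt [ 0.001 -0.001 -1.   ] j1,j6 [-0.66 -0.87] w 27.9 F [-0.4  0.3 -1.7] 
 -> wy 0.1 then tx 50.7 ty 49.8 tz 258.8
```

```bash
python3 -m crank '[[[1,0.0127,0,0.042,0,0,0],[1,0.0127,0,0.042,0,0,0],[1,0.0127,0,0.042,0,0,0],[1,0.0126,0,0.042,0,0,0],[1,0,0.01,0.042,0,0,0],[1,0,0.02,0.03,0,0,0],[1,0,0.018,0.0188,0,0,0],[1,0,0,0,0,0,0],[1,0,0,0,0,0,0]]]'
python3 -c "from h import *; plan(563.5,-127.9,59,12.4)"
```

```text
t: 24.18
eef_pos: [563.8, -128.7, 60.9]
orientation: [-1.565, -0.173, 0.17]
wrist_force: [-0.0, -0.1, -1.6]
gripper_width: 28.1
t 24.18 pos [ 563.8 -128.7   60.9] phi 12.5 tilt [ 0.002 -0.001 -1.   ] j1,j6 [-0.29 -0.51] w 28.1 F [-0.  -0.1 -1.6] 
 -> wy 0.1 then tx -0.2 ty 1.9 tz 0.8
```

```bash
python3 -m crank '[[[1,-0.0003,0.0019,0.005,0,0,0],[1,0,0,0.01,0,0,0],[1,0,0,0.01,0,0,0],[1,0,0,0.01,0,0,0],[1,0,0,0.01,0,0,0],[1,0,0,0.01,0,0,0],[1,0,0,0,0,0,0]]]'
python3 -c "from h import *; plan(524.2,50.8,59,12.4)"
```

```text
t: 25.05
eef_pos: [550.9, -73.5, 57.8]
orientation: [-1.564, -0.171, 0.171]
wrist_force: [0.0, -0.2, -2.1]
gripper_width: 27.8
t 25.05 pos [550.9 -73.5  57.8] phi 12.5 tilt [-0.  0. -1.] j1,j6 [-0.2  -0.42] w 27.8 F [ 0.  -0.2 -2.1] 
 -> wy 0.1 then tx 0.6 ty -1.2 tz 127.1
```

```bash
python3 -m crank '[[[1,0.0003,-0.0005,0.015,0,0,0],[1,0,0,0.015,0,0,0],[1,0,0,0.015,0,0,0],[1,0,0,0.015,0,0,0],[1,0,0,0.015,0,0,0],[1,0,0,0.015,0,0,0],[1,0,0,0.015,0,0,0],[1,0,0,0.01,0,0,0],[1,0,0,0.003,0,0,0],[1,0,0,0.003,0,0,0],[1,0,0,0,0,0,0]]]'
python3 -m crank '[[[1,0,0,0.002,0,0,0],[1,0,0,0.002,0,0,0],[1,0,0,0,0,0,0]]]'
python3 -c "from h import *; plan(524.2,50.8,59,12.4)"
```

```text
t: 26.42
eef_pos: [525.3, 43.9, 58.3]
orientation: [-1.564, -0.17, 0.17]
wrist_force: [0.2, -1.0, -2.1]
gripper_width: 28.1
t: 26.8
eef_pos: [524.4, 48.0, 58.2]
orientation: [-1.564, -0.17, 0.17]
wrist_force: [0.3, -0.3, -1.9]
gripper_width: 28.3
t 26.8 pos [524.4  48.   58.2] phi 12.4 tilt [ 0. -0. -1.] j1,j6 [ 0.02 -0.2 ] w 28.3 F [ 0.3 -0.3 -1.9] 
 -> wy 0.0 then tx 0.4 ty -0.8 tz 2.8
```

```bash
python3 -m crank '[[[1,0,0,0.0015,0,0,0],[1,0,0,0.0015,0,0,0],[1,0,0,0,0,0,0]]]'
python3 -m crank '[[[1,0,0,0.0015,0,0,0],[1,0,0,0.0015,0,0,0],[1,0,0,0,0,0,0]]]'
```

```text
t: 27.18
eef_pos: [523.7, 51.0, 58.3]
orientation: [-1.564, -0.17, 0.17]
wrist_force: [0.4, 0.5, -2.1]
gripper_width: 27.8
t: 27.55
eef_pos: [523.2, 52.9, 58.5]
orientation: [-1.566, -0.171, 0.171]
wrist_force: [-1.5, -8.5, 1.0]
gripper_width: 27.8
```

```bash
python3 -m crank '[[[1,0,0,0.001,0,0,0],[1,0,0,0.0005,0,0,0],[1,0,0,0,0,0,0]]]'
python3 -m crank '[[[0,0,0,0,0,0,0],[0,0,0,0,0,0,0],[0,0,0,0,0,0,0],[0,0,-0.03,0,0,0,0],[0,0,-0.03,0,0,0,0],[0,0,-0.03,0,0,0,0],[0,0,0,0,0,0,0]]]'
python3 - <<'E'
from h import *
plan(524,50,120,12.4)
out=[]
for n in('top','side'):
    px,K,V,c=cap(n); np.savez(n+'4.npz',px=px,K=K,V=V)
    p=(465,270) if n=='top' else (320,345)
    out.append(cv2.resize(px[p[1]-50:p[1]+50,p[0]-50:p[0]+50],(400,400),interpolation=cv2.INTER_CUBIC))
save(np.hstack(out),'white2.png')
E
```

```text
t: 27.92
eef_pos: [523.0, 53.9, 58.8]
orientation: [-1.567, -0.171, 0.17]
wrist_force: [-1.2, -11.7, 4.0]
gripper_width: 27.8
t: 28.8
eef_pos: [523.7, 55.4, 150.2]
orientation: [-1.564, -0.173, 0.167]
wrist_force: [-0.4, 1.2, -1.1]
gripper_width: 93.0
t 28.8 pos [523.7  55.4 150.2] phi 12.4 tilt [ 0.004  0.    -1.   ] j1,j6 [ 0.04 -0.18] w 93.0 F [-0.4  1.2 -1.1] 
 -> wy 0.0 then tx -0.9 ty 30.2 tz -5.4
```

View pics/white2.png

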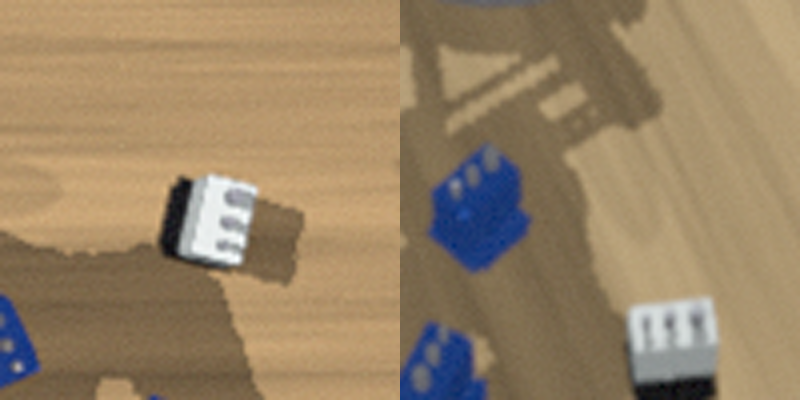

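White bits at top crop (237,196)–(229,246); middle bit at side crop (671,327).

Run:
```python
from h import *
T,S=np.load('top4.npz'),np.load('side4.npz')
f=lambda D,u,v:ray(D['K'],D['V'],u,v)
print(tri(f(T,473,275.75),f(S,337.75,376.75)))
g=lambda u,v,z:onz(T['K'],T['V'],415+u/4,220+v/4,z)
for a,b,z in (((237,196),(229,246),66),((255,185),(243,267),56),((181,178),(161,257),4),((209,175),(193,260),56)):
    d=g(*a,z)-g(*b,z); print(np.degrees(np.arctan2(d[1],d[0])).round(1),np.linalg.norm(d).round(1))
print(g(232,222,66))
b=[b for b in blobs(masks(T['px'])['white'],150) if 455<b[0][0]<485 and 260<b[0][1]<290][0]
print(cv2.minAreaRect(np.argwhere(b[2])[:,::-1].astype(np.float32)))
```

```text
(array([ 489.1, -350.9,   57.1]), 0.3)
-11.8 28.4
-11.1 46.8
-16.7 48.2
-13.3 48.9
[ 489.36157397 -348.5847319    66.        ]
((469.15386962890625, 274.23077392578125), (15.689291000366211, 20.39607810974121), 11.309932708740234)
```

```bash
python3 -m crank '[[[0,0,0,0,0,-9.23,0],[0,0,0,0,0,-9.23,0],[0,0,0,0,0,-9.23,0],[0,0,0,0,0,-9.23,0],[0,0,0,0,0,-9.23,0],[0,0,0,0,0,-9.23,0],[0,0,0,0,0,-9.23,0],[0,0,0,0,0,0,0]]]'
python3 -c "from h import *; plan(489,-350,120,77)"
```

```text
t: 29.9
eef_pos: [522.3, 55.3, 147.0]
orientation: [-1.307, -1.039, 1.041]
wrist_force: [-0.6, 0.7, -0.2]
gripper_width: 93.7
t 29.9 pos [522.3  55.3 147. ] phi 77.0 tilt [-0.002 -0.    -1.   ] j1,j6 [ 0.04 -1.31] w 93.7 F [-0.6  0.7 -0.2] 
 -> wy -0.0 then tx -402.4 ty 27.0 tz -58.7
```

```bash
python3 -m crank '[[[0,-0.0447,0.003,-0.0065,0,0,0],[0,-0.0447,0.003,-0.0065,0,0,0],[0,-0.0447,0.003,-0.0065,0,0,0],[0,-0.0447,0.003,-0.0065,0,0,0],[0,-0.0447,0.003,-0.0065,0,0,0],[0,-0.0447,0.003,-0.0065,0,0,0],[0,-0.0447,0.003,-0.0065,0,0,0],[0,-0.0447,0.003,-0.0065,0,0,0],[0,-0.0447,0.003,-0.0065,0,0,0],[0,0,0,0,0,0,0],[0,0,0,0,0,0,0]]]'
python3 -c "
from h import *
plan(489,-350,26,77)
px,K,V,c=cap('side'); print([b[:2] for b in blobs(masks(px)['white'],60) if 300<b[0][0]<360 and b[0][1]>340])"
```

```text
t: 31.28
eef_pos: [489.4, -349.3, 120.5]
orientation: [-1.307, -1.039, 1.039]
wrist_force: [-0.3, 0.2, -0.9]
gripper_width: 94.1
t 31.27 pos [ 489.4 -349.3  120.5] phi 76.9 tilt [-0.001  0.001 -1.   ] j1,j6 [-0.68 -2.02] w 94.1 F [-0.3  0.2 -0.9] 
 -> wy -0.1 then tx -0.8 ty 94.5 tz 0.2
[([333.4, 381.4], 164)]
```

```bash
python3 -m crank '[[[0,-0.0005,0.03,0,0,0,0],[0,0,0.03,0,0,0,0],[0,0,0.023,0,0,0,0],[0,0,0.0115,0,0,0,0],[1,0,0,0,0,0,0],[1,0,0,0,0,0,0],[1,0,0,0,0,0,0],[1,0,0,0,0,0,0],[1,0,0,0,0,0,0],[1,0,0,0,0,0,0],[1,0,0,0,0,0,0],[1,0,0,0,0,0,0]]]' 25
python3 -m crank '[[[1,0,-0.02,0,0,0,0],[1,0,-0.03,0,0,0,0],[1,0,-0.03,0,0,0,0],[1,0,0,0,0,9.2,0],[1,0,0,0,0,9.2,0],[1,0,0,0,0,9.2,0],[1,0,0,0,0,9.2,0],[1,0,0,0,0,9.2,0],[1,0,0,0,0,9.2,0],[1,0,0,0,0,9.3,0],[1,0,0,0,0,0,0]]]'
python3 -c "from h import *; plan(563.5,-127.9,57,12.4)"
```

```text
t: 32.83
eef_pos: [489.5, -350.3, 26.7]
orientation: [-1.307, -1.041, 1.041]
wrist_force: [0.5, 1.2, 1.1]
gripper_width: 27.8
t: 34.2
eef_pos: [489.6, -350.6, 107.9]
orientation: [-1.565, -0.173, 0.172]
wrist_force: [1.3, 0.5, -1.8]
gripper_width: 28.2
t 34.2 pos [ 489.6 -350.6  107.9] phi 12.6 tilt [ 0.001 -0.001 -1.   ] j1,j6 [-0.68 -0.9 ] w 28.2 F [ 1.3  0.5 -1.8] 
 -> wy 0.2 then tx 120.0 ty 50.9 tz 201.6
```

```bash
python3 -m crank '[[[1,0.03,0,0.033,0,0.2,0],[1,0.03,0,0.033,0,0,0],[1,0.03,0,0.033,0,0,0],[1,0.03,0,0.033,0,0,0],[1,0,0.01,0.033,0,0,0],[1,0,0.02,0.02,0,0,0],[1,0,0.018,0.0166,0,0,0],[1,0,0,0,0,0,0],[1,0,0,0,0,0,0]]]'
python3 -c "from h import *; plan(563.5,-127.9,58,12.4)"
```

```text
t: 35.33
eef_pos: [564.1, -128.4, 59.9]
orientation: [-1.565, -0.171, 0.169]
wrist_force: [0.2, -0.2, -1.2]
gripper_width: 28.1
t 35.33 pos [ 564.1 -128.4   59.9] phi 12.4 tilt [ 0.001 -0.001 -1.   ] j1,j6 [-0.29 -0.5 ] w 28.1 F [ 0.2 -0.2 -1.2] 
 -> wy 0.0 then tx -0.5 ty 1.9 tz 0.7
```

```bash
python3 -m crank '[[[1,-0.0004,0.0019,0.005,0,0,0],[1,0,0,0.01,0,0,0],[1,0,0,0.01,0,0,0],[1,0,0,0.01,0,0,0],[1,0,0,0.01,0,0,0],[1,0,0,0.01,0,0,0],[1,0,0,0,0,0,0]]]'
python3 -c "from h import *; plan(534.5,3.9,58,12.4)"
```

```text
t: 36.2
eef_pos: [551.2, -73.4, 56.9]
orientation: [-1.564, -0.17, 0.17]
wrist_force: [0.4, 0.7, -1.2]
gripper_width: 27.8
t 36.2 pos [551.2 -73.4  56.9] phi 12.4 tilt [-0.  0. -1.] j1,j6 [-0.2  -0.41] w 27.8 F [ 0.4  0.7 -1.2] 
 -> wy -0.0 then tx 0.2 ty -1.1 tz 79.1
```

```bash
python3 -m crank '[[[1,0.0002,-0.0005,0.012,0,0,0],[1,0,0,0.012,0,0,0],[1,0,0,0.012,0,0,0],[1,0,0,0.012,0,0,0],[1,0,0,0.012,0,0,0],[1,0,0,0.006,0,0,0],[1,0,0,0.003,0,0,0],[1,0,0,0.003,0,0,0],[1,0,0,0.002,0,0,0],[1,0,0,0.002,0,0,0],[1,0,0,0,0,0,0]]]'
python3 -m crank '[[[1,0,0,0.0015,0,0,0],[1,0,0,0.0015,0,0,0],[1,0,0,0,0,0,0]]]'
```

```text
t: 37.58
eef_pos: [535.3, 0.2, 57.3]
orientation: [-1.564, -0.169, 0.169]
wrist_force: [-0.5, 0.3, -0.4]
gripper_width: 27.8
t: 37.95
eef_pos: [534.6, 3.2, 57.4]
orientation: [-1.564, -0.169, 0.169]
wrist_force: [-0.6, 0.4, -0.6]
gripper_width: 27.8
```

```bash
python3 -m crank '[[[1,0,0,0.0015,0,0,0],[1,0,0,0.0015,0,0,0],[1,0,0,0,0,0,0]]]'
python3 -m crank '[[[1,0,0,0.0015,0,0,0],[1,0,0,0.001,0,0,0],[1,0,0,0,0,0,0]]]'
```

```text
t: 38.33
eef_pos: [534.1, 5.6, 57.4]
orientation: [-1.565, -0.17, 0.169]
wrist_force: [1.7, -5.2, -1.7]
gripper_width: 27.6
t: 38.7
eef_pos: [534.0, 7.2, 57.9]
orientation: [-1.567, -0.17, 0.168]
wrist_force: [-0.5, -11.2, 2.7]
gripper_width: 28.2
```

```bash
python3 -m crank '[[[1,0,0,0.001,0,0,0],[1,0,0,0,0,0,0]]]'
python3 -m crank '[[[0,0,0,0,0,0,0],[0,0,0,0,0,0,0],[0,0,0,0,0,0,0],[0,0,-0.03,0,0,0,0],[0,0,-0.03,0,0,0,0],[0,0,-0.03,0,0,0,0],[0,-0.01,0,-0.055,0,0,0],[0,-0.01,0,-0.055,0,0,0],[0,0,0,-0.055,0,0,0],[0,0,0,-0.055,0,0,0],[0,0,0,0,0,0,0]]]'
python3 - <<'E'
from h import *
plan(448.5,0.6,130,-77.6)
out=[]
for n in('top','side'):
    px,K,V,c=cap(n); np.savez(n+'5.npz',px=px,K=K,V=V)
    p=(310,260) if n=='top' else (296,262)
    out.append(cv2.resize(px[p[1]-60:p[1]+60,p[0]-60:p[0]+60],(400,400),interpolation=cv2.INTER_CUBIC))
save(np.hstack(out),'packed.png')
E
```

```text
t: 38.95
eef_pos: [533.8, 8.0, 58.1]
orientation: [-1.567, -0.17, 0.168]
wrist_force: [-0.6, -12.3, 4.9]
gripper_width: 27.8
t: 40.33
eef_pos: [560.6, -212.6, 146.7]
orientation: [-1.564, -0.166, 0.167]
wrist_force: [0.4, -0.7, -0.7]
gripper_width: 93.5
t 40.33 pos [ 560.6 -212.6  146.7] phi 12.1 tilt [-0.  0. -1.] j1,j6 [-0.42 -0.64] w 93.5 F [ 0.4 -0.7 -0.7] 
 -> wy 89.7 then tx -232.3 ty 16.7 tz -63.7
```

View pics/packed.png

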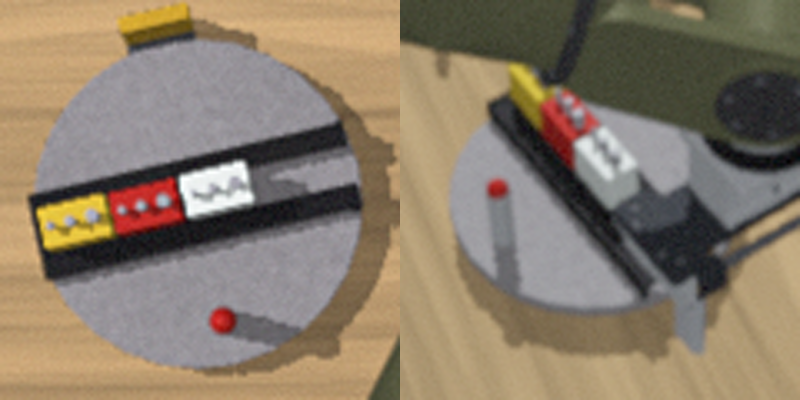

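Yellow, red and white are packed tight from the closed end. The ball is at crop (223,321), so the rack is unmoved. Going to the post to swing back.

```bash
python3 -m crank '[[[0,0,0,0,0,10,0],[0,0,0,0,0,10,0],[0,0,0,0,0,10,0],[0,0,0,0,0,10,0],[0,0,0,0,0,10,0],[0,0,0,0,0,10,0],[0,0,0,0,0,10,0],[0,0,0,0,0,10,0],[0,0,0,0,0,9.7,0],[0,0,0,0,0,0,0]]]'
python3 -m crank '[[[0,-0.0465,0,-0.0127,0,0,0],[0,-0.0465,0,-0.0127,0,0,0],[0,-0.0465,0,-0.0127,0,0,0],[0,-0.0465,0,-0.0127,0,0,0],[0,-0.0465,0,-0.0127,0,0,0],[0,0,0,0,0,0,0],[0,0,0,0,0,0,0]]]'
python3 -c "from h import *; plan(448.5,0.6,51,-77.6)"
```

```text
t: 41.68
eef_pos: [560.8, -208.4, 147.5]
orientation: [-1.306, 1.043, -1.043]
wrist_force: [-0.7, -0.6, 0.4]
gripper_width: 93.6
t: 42.55
eef_pos: [448.1, 3.4, 147.6]
orientation: [-1.307, 1.042, -1.043]
wrist_force: [-0.1, 0.3, 0.5]
gripper_width: 93.9
t 42.55 pos [448.1   3.4 147.6] phi -77.2 tilt [ 0.001 -0.    -1.   ] j1,j6 [-0.07  1.27] w 93.9 F [-0.1  0.3  0.5] 
 -> wy 0.4 then tx 2.8 ty 96.6 tz -0.2
```

```bash
python3 -m crank '[[[0,0.0028,0.03,0,0,0,0],[0,0,0.03,0,0,0,0],[0,0,0.023,0,0,0,0],[0,0,0.0135,0,0,0,0],[1,0,0,0,0,0,0],[1,0,0,0,0,0,0],[1,0,0,0,0,0,0],[1,0,0,0,0,0,0],[1,0,0,0,0,0,0],[1,0,0,0,0,0,0],[1,0,0,0,0,0,0],[1,0,0,0,0,0,0]]]' 15
python3 -m crank '[[[1,0,0,0,0,0,0],[1,0,0,0,0,0,0]]]'
python3 -c "from h import *; plan(448.5,0.6,51,-77.6)
P=np.array([531.5,18.5]);e=st()[0]['eef_pos'][:2]-P;print(np.hypot(*e),np.degrees(np.arctan2(e[1],e[0])))"
```

```text
t: 44.05
eef_pos: [448.5, 0.5, 50.8]
orientation: [-1.306, 1.045, -1.045]
wrist_force: [0.2, -3.1, -0.4]
gripper_width: 17.6
t: 44.3
eef_pos: [448.5, 0.5, 50.8]
orientation: [-1.306, 1.045, -1.045]
wrist_force: [1.2, -0.5, -0.4]
gripper_width: 17.8
t 44.3 pos [448.5   0.5  50.8] phi -77.4 tilt [-0. -0. -1.] j1,j6 [-0.08  1.27] w 17.8 F [ 1.2 -0.5 -0.4] 
 -> wy 0.2 then tx -0.1 ty -0.2 tz 0.0
84.9251146466434 -167.76761255797297
```

```bash
python3 -m crank '[[[1,0.00445,0,0.00012,0,-3,0],[1,0.00888,0,0.00047,0,-6,0],[1,0.00888,0,0.00047,0,-6,0],[1,0.00888,0,0.00047,0,-6,0],[1,0.00888,0,0.00047,0,-6,0],[1,0.00888,0,0.00047,0,-6,0],[1,0.00888,0,0.00047,0,-6,0]]]'
python3 -c "from h import *; plan(448.5,0.6,51,-77.6)
P=np.array([531.5,18.5]);e=st()[0]['eef_pos'][:2]-P;print(np.hypot(*e),np.degrees(np.arctan2(e[1],e[0])))"
```

```text
t: 45.18
eef_pos: [478.4, -47.3, 50.8]
orientation: [-1.507, 0.523, -0.52]
wrist_force: [-3.0, 4.9, 2.5]
gripper_width: 18.0
t 45.17 pos [478.4 -47.3  50.8] phi -38.2 tilt [-0.001  0.001 -1.   ] j1,j6 [-0.18  0.49] w 18.0 F [-3.   4.9  2.5] 
 -> wy 39.4 then tx -53.2 ty -0.2 tz -18.9
84.58220821921704 -128.8905720030649
```

```bash
python3 -m crank '[[[1,0.00888,0,0.00047,0,-6,0],[1,0.00888,0,0.00047,0,-6,0],[1,0.00888,0,0.00047,0,-6,0],[1,0.00888,0,0.00047,0,-6,0],[1,0.00888,0,0.00047,0,-6,0],[1,0.00888,0,0.00047,0,-6,0],[1,0.00888,0,0.00047,0,-6,0],[1,0.0045,0,0.0001,0,-3,0],[1,0,0,0,0,0,0]]]'
python3 -c "from h import *; plan(448.5,0.6,51,-77.6)
P=np.array([531.5,18.5]);e=st()[0]['eef_pos'][:2]-P;print(np.hypot(*e),np.degrees(np.arctan2(e[1],e[0])))"
```

```text
t: 46.3
eef_pos: [541.4, -64.8, 50.8]
orientation: [-1.568, -0.091, 0.092]
wrist_force: [0.6, 4.4, 1.4]
gripper_width: 18.3
t 46.3 pos [541.4 -64.8  50.8] phi 6.7 tilt [-0.     0.001 -1.   ] j1,j6 [-0.19 -0.3 ] w 18.3 F [0.6 4.4 1.4] 
 -> wy 84.3 then tx -83.8 ty -0.2 tz -76.7
83.88838609227199 -83.19163765313121
```

```bash
python3 -m crank '[[[1,0.003,0,0,0,-2,0],[1,0.003,0,0,0,-2,0],[1,0.002,0,0,0,-1.5,0],[1,0,0,0,0,0,0]]]'
python3 -m crank '[[[1,0.0012,0,0,0,0,0],[1,0.0012,0,0,0,0,0],[1,0,0,0,0,0,0]]]'
python3 -c "from h import *
P=np.array([531.5,18.5]);e=st()[0]['eef_pos'][:2]-P;print(np.hypot(*e),np.degrees(np.arctan2(e[1],e[0])))"
```

```text
t: 46.8
eef_pos: [548.8, -63.6, 50.8]
orientation: [-1.563, -0.166, 0.168]
wrist_force: [-4.2, 4.9, 4.3]
gripper_width: 17.9
t: 47.18
eef_pos: [548.8, -63.6, 50.7]
orientation: [-1.563, -0.161, 0.172]
wrist_force: [-22.8, 1.0, 16.4]
gripper_width: 17.9
83.90328172327656 -78.08040587367745
```

```bash
python3 -m crank '[[[0,0,0,0,0,0,0],[0,0,0,0,0,0,0],[0,0,0,0,0,0,0],[0,0,0,0,0,0,0],[0,0,-0.03,0,0,0,0],[0,0,-0.04,0,0,0,0],[0,0,-0.04,0,0,0,0],[0,0,0,-0.06,0,0,0],[0,0,0,-0.06,0,0,0],[0,0,0,-0.06,0,0,0],[0,0,0,0,0,0,0]]]'
python3 - <<'E'
from h import *
plan(514,391,190)
out=[]
for n in('top','side'):
    px,K,V,c=cap(n); np.savez(n+'6.npz',px=px,K=K,V=V)
    out.append(cv2.resize(px[180:340,100:380] if n=='top' else px[120:320,180:380],(480 if n=='top' else 300,int(480*160/280) if n=='top' else 300),interpolation=cv2.INTER_CUBIC))
c=np.zeros((300,780,3),np.uint8); c[:out[0].shape[0],:480]=out[0]; c[:,480:]=out[1]; save(c,'parked.png')
px=np.load('top6.npz')['px']; K,V=K,V
T=np.load('top6.npz');K,V=T['K'],T['V']
m=masks(px)['red'];m[:230]=0
print([(b[0],b[1],onz(K,V,*b[0],90).round(1)) for b in blobs(m)])
m=masks(px)['white'];b=[b for b in blobs(m,100) if b[0][0]<240 and b[0][1]>230]
for x in b: print(x[0],x[1],cv2.minAreaRect(np.argwhere(x[2])[:,::-1].astype(np.float32)))
E
```

```text
t: 48.55
eef_pos: [589.1, -243.0, 159.9]
orientation: [-1.565, -0.163, 0.164]
wrist_force: [-0.2, 0.7, -1.8]
gripper_width: 94.1
t 48.55 pos [ 589.1 -243.   159.9] phi 11.9 tilt [-0.001 -0.    -1.   ] j1,j6 [-0.45 -0.66] w 94.1 F [-0.2  0.7 -1.8] 
 -> wy 0 then tx 57.4 ty -30.1 tz 635.9
[([345.1, 249.1], 39, array([550.4, -64. ,  90. ])), ([311.2, 273.1], 234, array([498.6,  11.3,  90. ]))]
[146.4, 269.8] 287 ((146.4033660888672, 269.81964111328125), (55.651824951171875, 5.2535319328308105), 16.821407318115234)
```

View pics/parked.png

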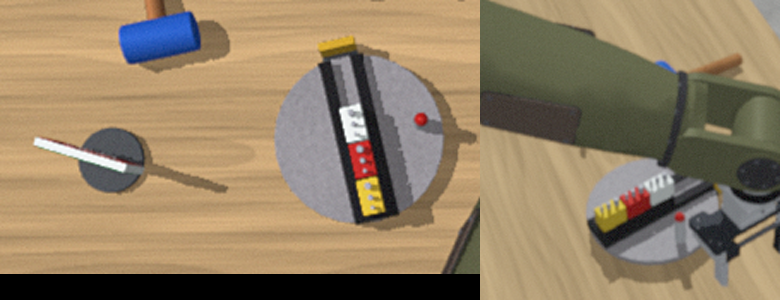

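Run:
```python
from h import *
T=np.load('top6.npz');K,V,px=T['K'],T['V'],T['px']
h=cv2.cvtColor(px,cv2.COLOR_RGB2HSV)
m=(h[...,2]<65); m[:195]=0; m[320:]=0; m[:,:255]=0; m[:,362:]=0
w=[]
for b in blobs(m,100):
    w+= [onz(K,V,u,v,46)[:2] for v,u in np.argwhere(b[2])]; print(b[:2])
r=cv2.minAreaRect(np.array(w,np.float32)); print(r)
b=[b for b in blobs(masks(px)['white'],100) if b[0][0]<240 and b[0][1]>230][0]
w=np.array([onz(K,V,u,v,130)[:2] for v,u in np.argwhere(b[2])],np.float32)
print('sign',cv2.minAreaRect(w), cv2.boxPoints(cv2.minAreaRect(w)).tolist())
m=(h[...,2]<90)&(h[...,1]<90); m[:240]=0;m[300:]=0;m[:,:135]=0;m[:,195:]=0
b=max(blobs(m),key=lambda b:b[1]); w=np.array([onz(K,V,u,v,12)[:2] for v,u in np.argwhere(b[2])],np.float32)
print('foot',cv2.minEnclosingCircle(w))
```

```text
([309.8, 260.2], 1207)
((533.4344482421875, 18.183578491210938), (226.18760681152344, 59.421112060546875), 12.570189476013184)
sign ((508.5184020996094, 360.7187805175781), (120.5183334350586, 11.028765678405762), 72.64541625976562) [[485.2806701660156, 304.84765625], [495.807373046875, 301.55792236328125], [531.756103515625, 416.58990478515625], [521.2294311523438, 419.879638671875]]
foot ((521.0361328125, 349.5733947753906), 39.39409255981445)
```

Parked: the track points 12.6°, against the keeper direction of 12.7°, and white, red and yellow are packed. The sign top edge measures 120.5 × 11 mm at (508.5,360.7), with its normal at −17.4°. Next, the sign.

```bash
python3 -m crank '[[[0,0,-0.01,0,0,9.8,0],[0,0,-0.01,0,0,9.8,0],[0,0,-0.01,0,0,9.7,0],[0,0,-0.01,0,0,0,0],[0,0,0,0,0,0,0]]]'
python3 - <<'E'
from h import *
plan(508.5,360.7,190,-17.4)
T=np.load('top6.npz');print('foot',onz(T['K'],T['V'],165.3,273.3,12))
E
```

```text
t: 49.28
eef_pos: [589.8, -238.8, 201.8]
orientation: [-1.559, 0.23, -0.232]
wrist_force: [0.1, 0.0, 0.3]
gripper_width: 94.0
t 49.27 pos [ 589.8 -238.8  201.8] phi -16.9 tilt [ 0.001 -0.001 -1.   ] j1,j6 [-0.44 -0.15] w 94.0 F [0.1 0.  0.3] 
 -> wy 0.5 then tx -256.8 ty 11.8 tz 547.8
foot [507.45143658 357.90815506  12.        ]
```

```bash
python3 -m crank '[[[0,-0.0214,0,0.0456,0,0.5,0],[0,-0.0214,0,0.0456,0,0,0],[0,-0.0214,0,0.0456,0,0,0],[0,-0.0214,0,0.0456,0,0,0],[0,-0.0214,0,0.0456,0,0,0],[0,-0.0214,0,0.0456,0,0,0],[0,-0.0214,0,0.0456,0,0,0],[0,-0.0214,0,0.0456,0,0,0],[0,-0.0214,0,0.0456,0,0,0],[0,-0.0214,0,0.0456,0,0,0],[0,-0.0214,0,0.0456,0,0,0],[0,-0.0214,0,0.0456,0,0,0]]]'
python3 -m crank '[[[0,0,0,0,0,0,0],[0,0,0,0,0,0,0]]]'
python3 -c "from h import *; plan(508.2,360,106,-17.4)"
```

```text
t: 50.78
eef_pos: [509.4, 361.4, 200.4]
orientation: [-1.558, 0.239, -0.239]
wrist_force: [0.1, -0.3, -0.2]
gripper_width: 93.7
t: 51.02
eef_pos: [510.1, 359.3, 200.4]
orientation: [-1.558, 0.241, -0.24]
wrist_force: [0.3, -0.6, 0.6]
gripper_width: 94.0
t 51.02 pos [510.1 359.3 200.4] phi -17.5 tilt [-0.001 -0.001 -1.   ] j1,j6 [0.56 0.86] w 94.0 F [ 0.3 -0.6  0.6] 
 -> wy -0.1 then tx -2.0 ty 94.4 tz 0.1
```

```bash
python3 -m crank '[[[0,-0.002,0.03,0,0,0,0],[0,0,0.03,0,0,0,0],[0,0,0.024,0,0,0,0],[0,0,0.01,0,0,0,0],[0,0,0,0,0,0,0],[1,0,0,0,0,0,0],[1,0,0,0,0,0,0],[1,0,0,0,0,0,0],[1,0,0,0,0,0,0],[1,0,0,0,0,0,0],[1,0,0,0,0,0,0],[1,0,0,0,0,0,0]]]' 12
python3 -m crank '[[[1,0,0,0,0,0,0],[1,0,0,0,0,0,0],[1,0,0,0,0,0,0],[1,0,0,0,0,0,0]]]'
python3 -c "from h import *; plan(508.2,360,106,-17.4)"
```

```text
t: 52.52
eef_pos: [508.4, 360.3, 106.8]
orientation: [-1.557, 0.242, -0.242]
wrist_force: [0.1, 0.1, -0.2]
gripper_width: 27.5
t: 53.02
eef_pos: [506.9, 360.8, 106.8]
orientation: [-1.558, 0.244, -0.239]
wrist_force: [-10.8, 2.0, 3.5]
gripper_width: 9.8
t 53.02 pos [506.9 360.8 106.8] phi -17.6 tilt [-0.003  0.    -1.   ] j1,j6 [0.56 0.87] w 9.8 F [-10.8   2.    3.5] 
 -> wy -0.2 then tx 1.5 ty 0.8 tz -0.4
```

```bash
python3 -m crank '[[[1,-0.0017,0,0,0,0,0],[1,0,0,0,0,0,0]]]'
python3 -m crank '[[[1,0,0,0,0,-8,0],[1,0,0,0,0,-8,0],[1,0,0,0,0,-8,0],[1,0,0,0,0,-8,0],[1,0,0,0,0,-8,0],[1,0,0,0,0,-8,0]]]'
python3 -c "from h import *; plan(508.2,360,106,-17.4);print(st()[0]['wrist_torque'])"
```

```text
t: 53.28
eef_pos: [506.8, 360.8, 106.8]
orientation: [-1.557, 0.242, -0.242]
wrist_force: [0.7, 0.7, -0.7]
gripper_width: 10.0
t: 54.02
eef_pos: [506.9, 360.9, 106.8]
orientation: [-1.53, -0.419, 0.418]
wrist_force: [0.7, 0.4, -0.2]
gripper_width: 9.9
t 54.02 pos [506.9 360.9 106.8] phi 30.6 tilt [ 0.  0. -1.] j1,j6 [0.56 0.03] w 9.9 F [ 0.7  0.4 -0.2] 
 -> wy 48.0 then tx 1.5 ty 0.8 tz -0.4
[ 0.0177953  -0.00178059 -0.02975069]
```

```bash
python3 -m crank '[[[1,0,0,0,0,-9,0],[1,0,0,0,0,-9,0],[1,0,0,0,0,-9,0],[1,0,0,0,0,-9,0],[1,0,0,0,0,-9,0],[1,0,0,0,0,-9,0],[1,0,0,0,0,-9,0],[1,0,0,0,0,-9,0],[1,0,0,0,0,-9,0],[1,0,0,0,0,-9,0],[1,0,0,0,0,-9,0],[1,0,0,0,0,-9,0]]]'
python3 -m crank '[[[1,0,0,0,0,-4,0],[1,0,0,0,0,-4,0],[1,0,0,0,0,0,0]]]'
python3 -c "from h import *; plan(508.2,360,106,-17.4);print(st()[0]['wrist_torque'])"
python3 -m crank '[[[1,0,0,0,0,-2,0],[1,0,0,0,0,-2,0],[1,0,0,0,0,0,0]]]'
python3 -c "from h import *; plan(508.2,360,106,-17.4);print(st()[0]['wrist_torque'])"
```

```text
t: 55.52
eef_pos: [506.9, 361.0, 106.8]
orientation: [-0.68, -1.802, 1.801]
wrist_force: [1.0, 1.9, -1.4]
gripper_width: 9.9
t: 55.9
eef_pos: [506.9, 361.0, 106.8]
orientation: [-0.571, -1.888, 1.886]
wrist_force: [1.2, 2.4, -2.3]
gripper_width: 9.9
t 55.9 pos [506.9 361.  106.8] phi 146.3 tilt [ 0.  0. -1.] j1,j6 [ 0.56 -1.99] w 9.9 F [ 1.2  2.4 -2.3] 
 -> wy 163.7 then tx 1.6 ty 0.8 tz -0.6
[ 0.54242193 -0.18687873  0.04684594]
t: 56.28
eef_pos: [506.8, 361.0, 106.8]
orientation: [-0.511, -1.931, 1.931]
wrist_force: [1.9, 4.4, -3.4]
gripper_width: 9.5
t 56.27 pos [506.8 361.  106.8] phi 150.4 tilt [ 0.  0. -1.] j1,j6 [ 0.56 -2.06] w 9.5 F [ 1.9  4.4 -3.4] 
 -> wy 167.8 then tx 1.6 ty 0.8 tz -0.5
[ 0.93955635 -0.44859708  0.07316986]
```

```bash
python3 -m crank '[[[1,0,0,0,0,-3,0],[1,0,0,0,0,-3,0],[1,0,0,0,0,0,0]]]'
python3 - <<'E'
from h import *
plan(508.2,360,106,-17.4);print(st()[0]['wrist_torque'])
out=[]
for n in('top','side'):
    px,K,V,c=cap(n); np.savez(n+'7.npz',px=px,K=K,V=V); p=proj(K,V,[507,360,110]).astype(int); out.append(cv2.resize(px[p[1]-50:p[1]+50,p[0]-50:p[0]+50],(400,400),interpolation=cv2.INTER_CUBIC))
save(np.hstack(out),'sign.png')
E
```

```text
t: 56.65
eef_pos: [506.8, 361.0, 106.8]
orientation: [-0.417, -1.995, 1.994]
wrist_force: [2.2, 4.3, -2.3]
gripper_width: 10.0
t 56.65 pos [506.8 361.  106.8] phi 156.4 tilt [ 0.  0. -1.] j1,j6 [ 0.56 -2.17] w 10.0 F [ 2.2  4.3 -2.3] 
 -> wy 173.8 then tx 1.6 ty 0.8 tz -0.5
[ 9.81322664e-01 -4.76079983e-01 -4.48144997e-04]
```

View pics/sign.png

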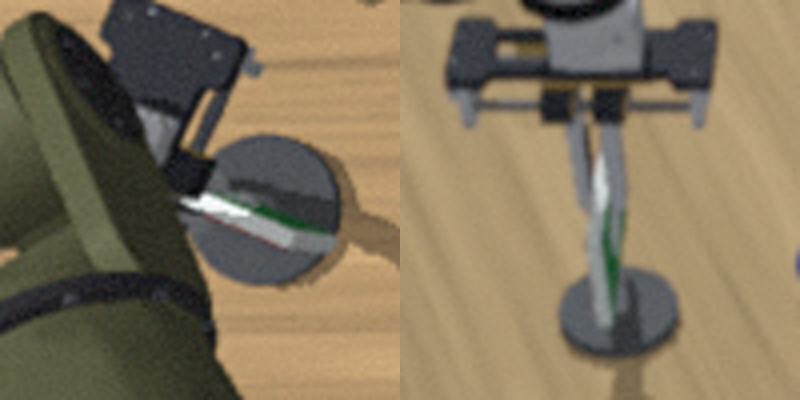

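Green now shows to the aisle side. Continuing until the stop is felt.

```bash
python3 -m crank '[[[1,0,0,0,0,-2,0],[1,0,0,0,0,-2,0],[1,0,0,0,0,0,0]]]' 20
python3 -c "from h import *; plan(508.2,360,106,-17.4);print(st()[0]['wrist_torque'])"
python3 -m crank '[[[1,0,0,0,0,-2,0],[1,0,0,0,0,-2,0],[1,0,0,0,0,0,0]]]'
python3 -c "from h import *; plan(508.2,360,106,-17.4);print(st()[0]['wrist_torque'])"
```

```text
t: 57.12
eef_pos: [506.8, 361.0, 106.8]
orientation: [-0.353, -2.036, 2.035]
wrist_force: [2.4, 5.0, -2.9]
gripper_width: 9.5
t 57.12 pos [506.8 361.  106.8] phi 160.3 tilt [ 0.  0. -1.] j1,j6 [ 0.56 -2.24] w 9.5 F [ 2.4  5.  -2.9] 
 -> wy 177.7 then tx 1.6 ty 0.8 tz -0.6
[ 0.96833414 -0.44935503  0.01119377]
t: 57.5
eef_pos: [506.8, 361.0, 106.9]
orientation: [-0.286, -2.076, 2.074]
wrist_force: [2.2, 4.3, -3.2]
gripper_width: 10.6
t 57.5 pos [506.8 361.  106.9] phi 164.3 tilt [ 0.     0.001 -1.   ] j1,j6 [ 0.56 -2.31] w 10.6 F [ 2.2  4.3 -3.2] 
 -> wy -178.3 then tx 1.6 ty 0.9 tz -0.5
[ 0.99517944 -0.37751516 -0.39914213]
```

```bash
python3 -m crank '[[[1,0,0,0,0,-2,0],[1,0,0,0,0,0,0]]]'
python3 -c "from h import *; plan(508.2,360,106,-17.4);print(st()[0]['wrist_torque'])"
python3 -m crank '[[[0,0,0,0,0,0,0],[0,0,0,0,0,0,0],[0,0,0,0,0,0,0],[0,0,0,0,0,0,0],[0,0,-0.03,0,0,0,0],[0,0,-0.04,0,0,0,0],[0,0,-0.04,0,0,0,0],[0,0.02,0,-0.02,0,0,0],[0,0.05,0,0,0,0,0],[0,0.05,0,0,0,0,0],[0,0,0,0,0,0,0]]]'
python3 - <<'E'
from h import *
plan(300,400,220)
out=[]
for n in('top','side'):
    px,K,V,c=cap(n); np.savez(n+'8.npz',px=px,K=K,V=V); save(px,n+'8.png')
T=np.load('top8.npz');K,V,px=T['K'],T['V'],T['px']
for b in blobs(masks(px)['white'],100):
    if b[0][0]<240 and 230<b[0][1]<320:
        w=np.array([onz(K,V,u,v,130)[:2] for v,u in np.argwhere(b[2])],np.float32); print('sign',b[0],cv2.minAreaRect(w))
m=masks(px)['red'];m[:230]=0; print([(b[0],b[1]) for b in blobs(m)])
E
```

```text
t: 57.75
eef_pos: [506.8, 360.9, 106.9]
orientation: [-0.251, -2.095, 2.095]
wrist_force: [1.6, 3.7, -2.5]
gripper_width: 10.7
t 57.75 pos [506.8 360.9 106.9] phi 166.3 tilt [ 0.  0. -1.] j1,j6 [ 0.56 -2.34] w 10.7 F [ 1.6  3.7 -2.5] 
 -> wy -176.3 then tx 1.6 ty 0.9 tz -0.4
[ 0.85753967 -0.32915059 -0.42866037]
t: 59.12
eef_pos: [392.6, 409.5, 217.5]
orientation: [-0.248, -2.097, 2.096]
wrist_force: [-0.2, -0.3, 0.4]
gripper_width: 94.1
t 59.12 pos [392.6 409.5 217.5] phi 166.5 tilt [ 0.  0. -1.] j1,j6 [ 0.74 -2.16] w 94.1 F [-0.2 -0.3  0.4] 
 -> wy 0 then tx 87.8 ty -2.5 tz 30.8
sign [146.6, 269.8] ((508.5749206542969, 360.72003173828125), (120.52794647216797, 10.633551597595215), 71.07897186279297)
[([345.1, 249.1], 39), ([311.1, 273.1], 238)]
```

View pics/top8.png

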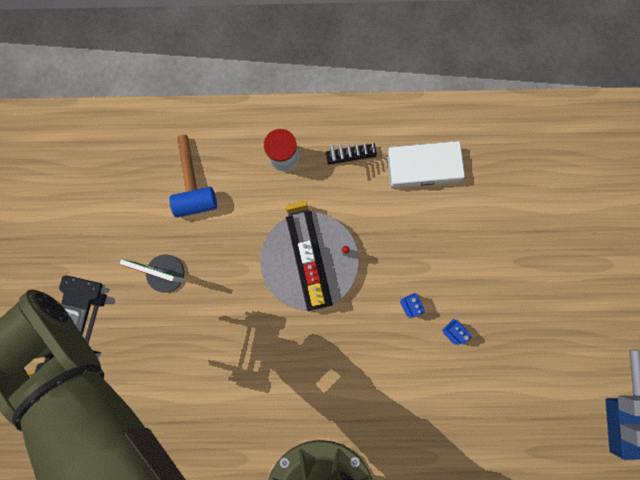

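The sign is green to the aisle, and the rack and bystanders are in place. One enlarged check of the packing and the sign.

Run:
```python
from h import *
a=np.load('top8.npz')['px'][195:325,250:380]; b=np.load('side8.npz')['px'][120:310,190:380]
save(np.hstack([cv2.resize(x,(400,400),interpolation=cv2.INTER_CUBIC) for x in(a,b)]),'fin.png')
T=np.load('top8.npz');K,V,px=T['K'],T['V'],T['px']
P=np.array([532.3,18.4]);u=np.array([np.cos(np.radians(12.6)),np.sin(np.radians(12.6))])
M=masks(px)
for c in('yellow','red','white'):
    for b in blobs(M[c],100):
        if 295<b[0][0]<335 and 235<b[0][1]<310:
            s=[105+(onz(K,V,x,y,56)[:2]-P)@u for y,x in np.argwhere(b[2])]; print(c,np.percentile(s,[2,98]).round(1))
```

```text
yellow [ 1.9 47.9]
red [50.6 96. ]
white [101. 147.]
```

View pics/fin.png

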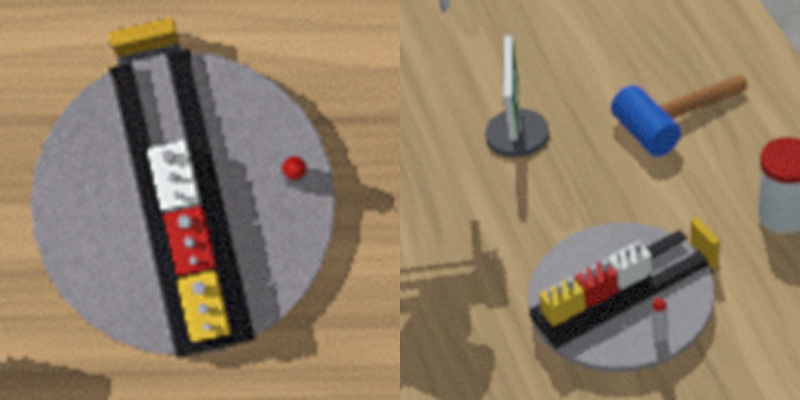

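Run:
```python
from h import *
for f,ang,z in(('top5',-77.6,56),('top6',12.6,56),('top8',12.6,56)):
    T=np.load(f+'.npz');K,V,px=T['K'],T['V'],T['px']
    P=np.array([531.6,18.6]);a=np.radians(ang);u=np.array([np.cos(a),np.sin(a)])
    n=np.array([-u[1],u[0]])
    # intensity profile along track at off-axis lines avoiding bits
    for off in(-9,0,9):
        row=[]
        for s in np.arange(-6,156,1.5):
            p=P+u*(s-105)+n*off; x,y=proj(K,V,[*p,56]); c=cv2.getRectSubPix(px,(1,1),(float(x),float(y)))[0,0].astype(int)
            r,g,b=c; row.append('Y' if r>130 and g>100 and b<80 else 'R' if r>110 and g<70 else 'W' if min(c)>135 else '.' )
        print(f,off,''.join(row))
```

```text
top5 -9 ...YYYYYYYYYYYYYYYYYYYYYYYYYYYYYYYY.RRRRRRRRRRRRRRRRRRRRRRRRRRRRRRR..WWWWWWWWWWWWWWWWWWWWWWWWWWWWWWW........
top5 0 ...YYYYYYYYYYYYYYYYYYYYYYY..YYYYYY.RRRRRRRRRRRRRR.RRRRRRRR.....RRR...WWWWWWWWWWWWWWWWWWWWWWWWWWWWWW.........
top5 9 ...YY....YYYY...W..YYYY.WWWW..YYYYY.RRR..RRRRRRR...RRRRRR.....RRRRR.WWWWWWWWWWWWWWWWWWWWWWWWWWWWWWWWW.......
top6 -9 ......YYYYYYYYYYYYYYYYYYYYYYYYYYYYYYY.RRRRRRRRRRRRRRRRRRRRRRRRRRRRRRR..WWWWWWWWWWWWWWWWWWWWWWWWWWWWWWWWWWWWW
top6 0 .....YYYYY...YYYY..WW..YYYY.WWWWW.YYY.RRRR.....RRR..WWW.RRRR.WWWWW..R..WWWWWWWWWWWWW.WWWWWWWWWWWWWWWWWWWWWWW
top6 9 ......YYYYYYYYYYYYYYYYYYYYYYYYYYYYYYY.RRRRRRRRRRRRRRRRRRRRRRRRRRRRRRR..WWWWWWWWWWWWWWWWWWWWWWWWWWWWWWWWW....
top8 -9 ......YYYYYYYYYYYYYYYYYYYYYYYYYYYYYYY.RRRRRRRRRRRRRRRRRRRRRRRRRRRRRRR...WWWWWWWWWWWWWWWWWWWWWWWWWWWWWWWWWWWW
top8 0 .....YYYYY...YYYYY.....YYYY..WWW..YYY.RRRR.....RRR...W..RRRR.WWWWW..R..WWWWWWWWWWWWW..WWWWWWWW.WWWWWWWWW....
top8 9 ......YYYYYYYYYYYYYYYYYYYYYYYYYYYYYYY.RRRRRRRRRRRRRRRRRRRRRRRRRRRRRRRR.WWWWWWWWWWWWWWWWWWWWWWWWWWWWWWWWW....
```

```bash
python3 -c "
from h import *
print(bot.read_state()['t'],bot.read_state()['wrist_force']); print(bot.finish_job())"
```

```text
59.225 [0.03318162 0.31526961 0.11066083]
the job is handed in; nothing more can be done
None
```

The job is done and handed in at t = 59 s. No verdict was reported.

- **Loading:** I swung the rack to its loading stop (felt at about 19 N). Yellow, red and white went in through the open end, each pressed home with 11–12 N. No green carrier was on the bench. White was knocked aside during the run, so I measured it again before picking it up. The blue look-alikes were not touched.
- **Rack:** I swung it back until the parked stop was felt at about 23 N. The track then pointed 12.6°, against 12.7° for the keeper.
- **Sign:** Only after that I turned it until the stop was felt at about 0.4 N m; the plate had turned about 178° from where it started. The last pictures show green to the aisle and the bystanders where they were.

**Check that did not fully agree:** the last image put the carriers 48 mm apart for yellow to red, but 48–49.5 mm for red to white, where 48 is packed tight. It read the same before and after the swing, and white had been pressed against the stack, so I took it as blurred edges on white rather than a real gap.

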